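# Pack reagent packs into stack-and-nest totes

### The job

Pack the white wedge-shaped reagent packs into the grey totes and pile the totes up: lay two packs flat in the two compartments of the tote that stands alone, narrow end to the narrow end of the ribs, then take the upper tote out of the nested pair, turn it half round against the tote below and stack it there with its feet in the side seats, clear of the packs. Lay any packs left over in this second tote in the same way; then put the last tote on top of the pile, stacked on its feet in the seats if the second tote holds packs, nested fully down inside it if the second tote is empty. Do not drop or tip over a tote, and leave the other things on the bench alone.

Things in the scene. Friction and masses are not known exactly. Their poses are not given: they have to be found in the camera images.
- tote_a: the grey plastic stack-and-nest tote that stands alone, the bottom of the pile; loose, 0.24-0.39 kg: 216 mm long (y), 152 mm wide (x) over the side seats, rim top 58 mm high; walls 2.5 mm, leaning out 10 degrees from 100 x 186 mm at the floor (top 3.5 mm above the origin). Origin: centre, level with the underside of its feet; z up
- tote_b: the second tote, shape and axes as tote_a, 0.2-0.34 kg; at first nested in tote_c. On any tote: same way round it nests, feet down the wall slots onto the lower one's feet, origin 30 mm above the lower's (it would press on packs there); turned half round about z its feet stand in the lower one's seats, origin 52 mm above, 3 mm play each way
- tote_c: the last tote, shape and axes as tote_a, 0.22-0.36 kg; at first on the bench with tote_b nested in it. Goes on tote_b at the end: stacked (axes opposite to tote_b's, origin 52 mm above) if tote_b holds a pack, else nested (axes along tote_b's, origin 30 mm above)
- tote_a_grip (a point): middle of the top edge of tote_a's upright grip, 60 mm above its origin. The grip is 56 mm long (x), 10 mm thick (y), reaching down 24 mm to a hollow boss (18 x 68 mm at its top, 36 mm high, 31 x 81 mm at the floor). Lift the tote by it from above
- tote_b_grip (a point): the same for tote_b
- tote_c_grip (a point): the same for tote_c
- tote_a_seat (a point): floor of one of the four seats of tote_a (all totes are alike), at x 66, y -64, z 52 mm of the tote. Seats are pockets in the long rims at y = -64 and +36 mm on both sides, 20 mm wide, 6 mm deep, with an outer lip at x = +-73 mm
- tote_b_foot (a point): underside of one of tote_b's four feet, at x 62, y 64, z 0 mm of the tote. Feet are blocks 14 mm wide, 30 mm high, x = +-50 to 70 mm, at y = +64 and -36 mm on both sides; above each foot the wall has an open slot 20 mm wide
- tote_a_left (a point): middle of the floor of tote_a's compartment at its +y end (x 0, y +53, z 3.5 mm of the tote, same axes). Two ribs 8 mm high make a wedge bay along x, narrow at -x, with 3 mm play beside a pack, 4 mm at its ends. A pack lies right with its origin here and its axes along the tote's; the wrong way round it rides on the ribs
- tote_a_right (a point): middle of the floor of tote_a's compartment at its -y end (x 0, y -53, z 3.5 mm of the tote, same axes). Two ribs 8 mm high make a wedge bay along x, narrow at -x, with 3 mm play beside a pack, 4 mm at its ends. A pack lies right with its origin here and its axes along the tote's; the wrong way round it rides on the ribs
- tote_b_left (a point): middle of the floor of tote_b's compartment at its +y end (x 0, y +53, z 3.5 mm of the tote, same axes). Two ribs 8 mm high make a wedge bay along x, narrow at -x, with 3 mm play beside a pack, 4 mm at its ends. A pack lies right with its origin here and its axes along the tote's; the wrong way round it rides on the ribs
- tote_b_right (a point): middle of the floor of tote_b's compartment at its -y end (x 0, y -53, z 3.5 mm of the tote, same axes). Two ribs 8 mm high make a wedge bay along x, narrow at -x, with 3 mm play beside a pack, 4 mm at its ends. A pack lies right with its origin here and its axes along the tote's; the wrong way round it rides on the ribs
- pack_1: white wedge-shaped reagent pack, 0.07 kg, 88 mm long (x), 24 mm wide at its narrow end (-x), 36 mm at the wide end, 27 mm high, two black caps on top to 33 mm (larger at the wide end); grip flats at the middle, 32 mm apart (y), 28 mm long, 10 to 27 mm high. Origin: centre of its underside. 2 to 4 packs are present, lying flat on the bench, any way round
- pack_2: white wedge-shaped reagent pack, 0.07 kg, 88 mm long (x), 24 mm wide at its narrow end (-x), 36 mm at the wide end, 27 mm high, two black caps on top to 33 mm (larger at the wide end); grip flats at the middle, 32 mm apart (y), 28 mm long, 10 to 27 mm high. Origin: centre of its underside. 2 to 4 packs are present, lying flat on the bench, any way round
- pack_3: white wedge-shaped reagent pack, 0.07 kg, 88 mm long (x), 24 mm wide at its narrow end (-x), 36 mm at the wide end, 27 mm high, two black caps on top to 33 mm (larger at the wide end); grip flats at the middle, 32 mm apart (y), 28 mm long, 10 to 27 mm high. Origin: centre of its underside. 2 to 4 packs are present, lying flat on the bench, any way round
- pack_4: white wedge-shaped reagent pack, 0.07 kg, 88 mm long (x), 24 mm wide at its narrow end (-x), 36 mm at the wide end, 27 mm high, two black caps on top to 33 mm (larger at the wide end); grip flats at the middle, 32 mm apart (y), 28 mm long, 10 to 27 mm high. Origin: centre of its underside. 2 to 4 packs are present, lying flat on the bench, any way round
- pack_1_nose (a point): bottom middle of the narrow end of pack_1, 44 mm from its origin towards -x
- pack_2_nose (a point): bottom middle of the narrow end of pack_2, 44 mm from its origin towards -x
- pack_3_nose (a point): bottom middle of the narrow end of pack_3, 44 mm from its origin towards -x
- pack_4_nose (a point): bottom middle of the narrow end of pack_4, 44 mm from its origin towards -x
- sample_cup: capped sample cup, 58 mm diameter, 66 mm high, origin at the centre of its underside; a bystander

How it is judged:
By the outcome, as a careful person would: the job done as asked, in the order asked, and still so for the second after the job is handed in, with the robot touching nothing.
Of pack_1, pack_2, pack_3, pack_4 only 2 to 4 are there at a start; the rules pass over those that are not, and their reading is None.
At some moment in a run one of pack_1, pack_3, pack_4 may be knocked a few centimetres aside while the robot is not near it.
It also fails if it takes over 210 s, if anything falls off the work surface, if the arm or the gripper's body presses on something with over 40 N, if the wrist force passes 120 N, or if a joint passes its speed limit or range.

### The arm

A 6-joint arm with a two-finger parallel gripper is mounted at the origin on a cart in front of the work surface, level with it; the furniture and walls round the work are solid. World frame = base frame: x ahead of the robot, y to its left, z up, the work surface at z = 0. Lengths are in mm, angles in degrees, forces in N, time in s.
With the tool pointing down it reaches from about 350 to 850 mm from the base axis. Payload 8.1 kg.
Tool frame: the origin (TCP) lies at the very end of the fingers, on their centre line; the grasp point (between the pads) lies hold_point_z behind it (hold_point_z is the distance from the TCP to the grasp point, in mm); y points along the fingers, z is the direction in which the jaws open and shut, and the axes are right-handed (so a half turn about y gives the same grasp; the last joint's range is limited). The gripper opens to 93 mm and grips with 3 to 60 N. Pads are 15 mm wide; open, the fingers measure 128 mm over their backs; the gripper's body (75 mm by 188 mm) begins 65 mm behind the grasp point.
Start: joints at [61.799, 7.471, 85.268, -0, 87.261, -4.893], TCP at [237.383, 551.048, 180.835] pointing down, gripper open.
Joint ranges: [-169.43, 169.43], [-51.17, 129.36], [1.28, 143.12], [-76.62, 256.62], [0, 156.53], [-152.29, 152.29]. Speed limits (degrees/s): [136.94, 136.94, 159.86, 180, 180, 180].

### API

Orientations are given as a 3x3 rotation matrix whose columns are the frame's x, y, z axes.
In Python, from cell import * gives the robot as it stands. The module is installed in compiled form; this text tells all that it offers.
- The arm moves only by the shell command python3 -m creep 'ROWS' [FORCE]. ROWS is JSON, a list of rows, each an object with "angular": the turn, a rotation vector about the tool's x, y, z as a fraction of full scale, a list of three; "offset": the shift along the tool's x, y, z as a fraction of full scale, a list of three; "gripper": the closure, from 0 (fully open) to 1 (shut). A call has 1 to 10 rows; each row shifts and turns the pose as measured when the row begins, along the tool's axes as they then stand; what a row does not reach is not made up. Full scale, the value 1, is 25 cm for a shift and 45 degrees for a turn. A row lasts 1/8 s, in which the tool goes at most 62.5 mm and 10.7 degrees, less where a joint would pass 70% of its speed; a pose out of reach is approached as far as the arm can. A call with a number of a shift or a turn outside -1 to 1 is refused whole. A call with a gripper value outside its range is refused whole. The fingers move at their own pace and stop on an object; FORCE is the grip in N (left out, the last holds). Time passes only in rows, so rows that do not move let the fingers close. It gives the time, the measured TCP pose, the force and the opening at its end, in the units of the state.
- sense(): the state, without advancing time (a new reading comes with each control period).
- capture(name): name is "scene" or "top" or "wrist"; returns (picture, depth): 480x640x3 uint8, blue, green, red; 480x640 float32, mm along the optical axis (not along the pixel's ray), 0 where there is no reading.
- get_calibration(name): a dict with "intrinsics" (3x3 intrinsics, pixels), "rvec" (rotation vector, rad) and "tvec" (3), from world to camera coordinates, as OpenCV has them; the wrist camera has in their place "mount" (4x4, takes a point from camera to tool coordinates, whose origin is the TCP and whose axes are the tool frame's). Camera axes: x right, y down, z forward; pixel columns grow to the right and rows downward; lengths in mm; the calibration is good to about 2 mm. A picture is of the moment at which its call begins: read the wrist's pose just before it. get_calibration takes no time and is no camera call.
- close_job(): hands the job in, once; it reports no verdict.
The state is a dict: "time_s": time; "joints": joint angles; "joint_vel": joint speeds; "effort": joint torques, N m; "ee_pos": TCP position; "ee_rot": TCP orientation; "ft_force": force on the tool from outside, world axes, zero at the start; "wrist_torque": the same for the moment, N m; "opening": finger opening in mm.
Only numpy, scipy, OpenCV 4.12 (cv2) and the standard library are available. Lean on these libraries where they do the work, as an engineer would, in place of code of your own. Each camera call takes 0.05 s, during which the arm holds its last target. There are 200 camera calls.

## Working session

There is one attempt and no reset: what is moved stays moved. The work goes in short steps, Python scripts to look and compute and a shell command to move; the robot and the scene stay as the last step left them, time stands still between calls to the robot, and variables do not carry over. Pictures are saved under pics/ and viewed, about 12 in all and at most 16, crops included, and the job is handed in when it is done.

```bash
mkdir -p pics; python3 - <<'E'
from cell import *
import cv2,numpy as np
s=sense(); print({k:np.round(v,3).tolist() for k,v in s.items()})
for n in("top","scene"):
    p,d=capture(n); cv2.imwrite(f"pics/{n}0.png",p); np.savez(f"{n}0.npz",p=p,d=d)
    c=get_calibration(n); print(n,{k:np.round(v,4).tolist() for k,v in c.items()}, (d==0).mean())
print(get_calibration("wrist"))
try: print(hold_point_z)
except Exception as e: print(e)
E
```

```text
{'time_s': 0.0, 'joints': [61.8, 7.513, 85.328, -0.001, 87.264, -4.894], 'joint_vel': [-0.079, 0.035, 0.084, -0.071, 0.004, 0.038], 'effort': [0.001, -55.983, -49.178, 0.077, 0.035, -0.0], 'ee_pos': [237.078, 550.477, 179.823], 'ee_rot': [[0.918, -0.001, 0.396], [-0.396, -0.002, 0.918], [-0.0, -1.0, -0.002]], 'ft_force': [0.375, -0.21, 0.291], 'wrist_torque': [0.018, -0.007, -0.002], 'opening': 92.9}
top {'intrinsics': [[560.6356, 0.0, 319.1508], [0.0, 560.6356, 235.1339], [0.0, 0.0, 1.0]], 'rvec': [2.1235, -2.1268, 0.1968], 'tvec': [67.9105, 495.669, 1638.9069]} 0.00390625
scene {'intrinsics': [[621.0685, 0.0, 314.6584], [0.0, 621.0685, 239.904], [0.0, 0.0, 1.0]], 'rvec': [1.9668, -0.7075, 0.4427], 'tvec': [-366.8711, 243.2777, 1247.077]} 0.05399088541666667
{'intrinsics': array([[362.43013661,   0.        , 317.69177311],
       [  0.        , 362.43013661, 242.10594345],
       [  0.        ,   0.        ,   1.        ]]), 'mount': array([[ 3.94683717e-04,  9.60031706e-01,  2.79890992e-01,
        -7.68523070e+01],
       [-9.99652103e-04, -2.79890496e-01,  9.60031412e-01,
        -2.03444229e+02],
       [ 9.99999422e-01, -6.58702386e-04,  8.49229493e-04,
        -1.82139555e-01],
       [ 0.00000000e+00,  0.00000000e+00,  0.00000000e+00,
         1.00000000e+00]])}
18.8
```

View images.

View pics/top0.png

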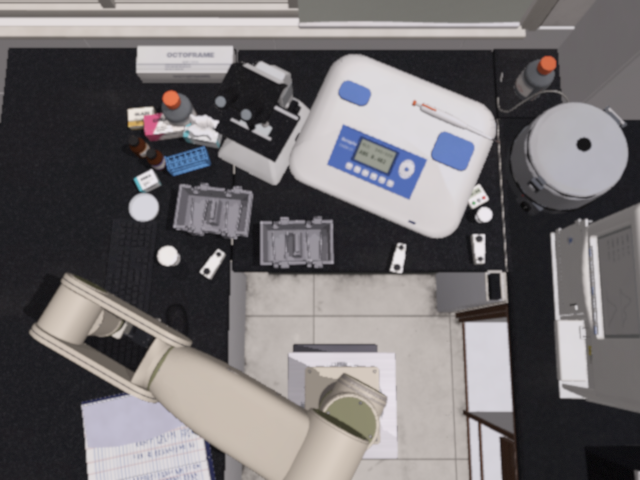

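View pics/scene0.png

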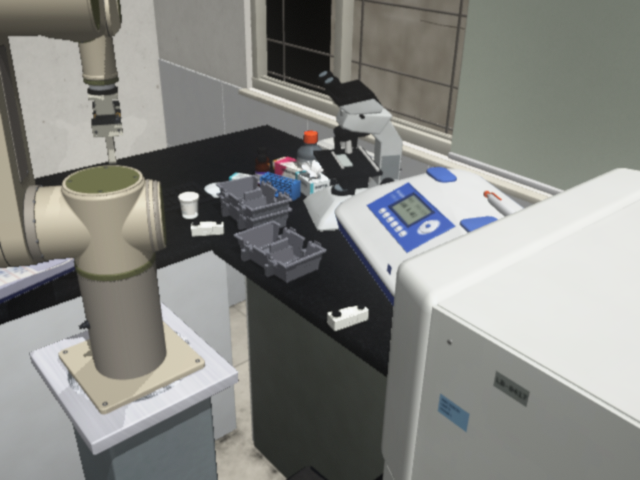

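```bash
cat > h.py <<'E'
from cell import *
import cv2,numpy as np
def cam(n,s=None):
    c=get_calibration(n);K=np.array(c["intrinsics"])
    if n=="wrist":
        s=s or sense();T=np.eye(4);T[:3,:3]=s["ee_rot"];T[:3,3]=s["ee_pos"];M=T@c["mount"];return K,M[:3,:3],M[:3,3]
    R=cv2.Rodrigues(np.array(c["rvec"]))[0];return K,R.T,-R.T@np.array(c["tvec"]).ravel()
def cloud(d,C):
    K,R,t=C;v,u=np.mgrid[:480,:640];r=np.dstack([(u-K[0,2])/K[0,0],(v-K[1,2])/K[1,1],np.ones_like(d)])*d[...,None]
    return r@R.T+t
def onz(uv,z,C):
    K,R,t=C;uv=np.asarray(uv,float).reshape(-1,2);r=np.c_[(uv-K[:2,2])/K[0,0],np.ones(len(uv))]@R.T
    return t+r*((z-t[2])/r[:,2])[:,None]
def proj(P,C):
    K,R,t=C;q=(np.asarray(P,float).reshape(-1,3)-t)@R@K.T;return q[:,:2]/q[:,2:]
def packs(p,C,W,zmax=50):
    """white blobs of pack size -> centre, angle of +x (wide end)"""
    hsv=cv2.cvtColor(p,cv2.COLOR_BGR2HSV);m=((hsv[...,2]>140)&(hsv[...,1]<50)&(W[...,2]>8)&(W[...,2]<zmax)).astype(np.uint8)
    out=[];n,l,st,ce=cv2.connectedComponentsWithStats(m)
    for i in range(1,n):
        c=max(cv2.findContours((l==i).astype(np.uint8),0,2)[0],key=cv2.contourArea)
        q=onz(c.reshape(-1,2),27,C)[:,:2].astype(np.float32)
        if len(q)<8: continue
        (x,y),(w,h),a=cv2.minAreaRect(q)
        if not(60<max(w,h)<110 and 20<min(w,h)<60): continue
        if w<h:a+=90
        out.append((x,y,max(w,h),min(w,h),a,ce[i]))
    return out
def to(target,yaw,z,s=None):
    """rows units from current pose to TCP target, jaw axis (tool z) at yaw deg in world xy"""
    s=s or sense();R=np.array(s["ee_rot"]);y=np.radians(yaw)
    zt=np.array([np.cos(y),np.sin(y),0]);yt=np.array([0,0,-1.]);xt=np.cross(yt,zt)
    Rt=np.c_[xt,yt,zt];d=np.r_[target,z]-s["ee_pos"]
    rv=cv2.Rodrigues(R.T@Rt)[0].ravel()
    return np.round(R.T@d/250,3),np.round(np.degrees(rv)/45,3),np.round(np.degrees(np.arctan2(R[1,2],R[0,2])),1)
E
python3 - <<'E'
from h import *
f=np.load("top0.npz");p,d=f["p"],f["d"];C=cam("top");W=cloud(d,C)
for q in packs(p,C,W): print(np.round(q[:5],1),np.round(q[5]))
for n,uv in dict(A1=(213,210),A2=(296,243),p1=(213,263),p2=(399,257),p3=(478,248),b=(478,195),cup=(168,256),r=(484,214),lid=(143,207)).items(): print(n,np.round(W[uv[1],uv[0]]),np.round(onz(uv,0,C)[0]))
c=cv2.resize(p[150:300,110:350],None,fx=3.3,fy=3.3,interpolation=2);cv2.imwrite("pics/c1.png",c)
c=cv2.resize(p[170:290,380:510],None,fx=4,fy=4,interpolation=2);cv2.imwrite("pics/c2.png",c)
E
```

```text
[891.  631.6  79.6  38.6  96. ] [139. 113.]
[ 620.  -414.2   62.2   56.6  118.9] [477. 197.]
[559.5 338.9  87.9  47.4 178.9] [231. 216.]
[ 456.1 -415.5   85.8   36.6  179.9] [479. 249.]
[ 428.8 -172.8   88.4   36.3  165.7] [399. 259.]
[413.5 387.   87.5  36.4 147.9] [213. 264.]
A1 [563. 380.  90.] [584. 397.   0.]
A2 [470. 136.  59.] [480. 138.   0.]
p1 [415. 387.  25.] [418. 392.   0.]
p2 [ 432. -174.   25.] [ 436. -178.    0.]
p3 [ 459. -414.   27.] [ 463. -421.    0.]
b [ 628. -427.   11.] [ 631. -430.    0.]
cup [431. 514.  63.] [440. 531.   0.]
r [ 560. -432.   46.] [ 570. -446.    0.]
lid [591. 611.  16.] [594. 616.   0.]
```

View pics/c1.png

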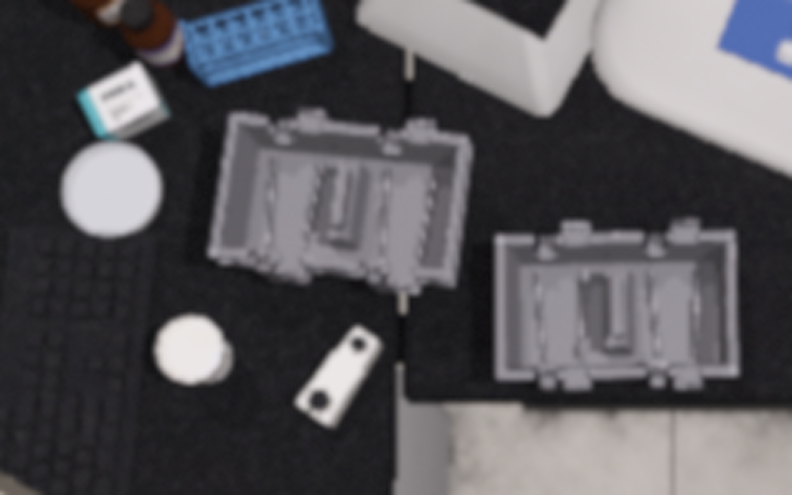

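View pics/c2.png

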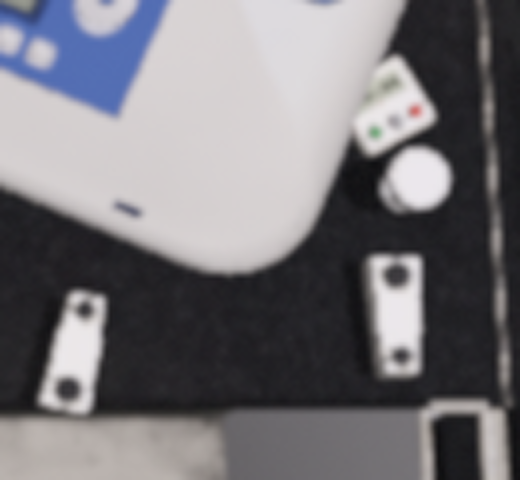

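```bash
python3 -m creep '[{"offset":[0.166,-0.02,-0.146],"angular":[0,0,0],"gripper":0},{"offset":[0.166,-0.02,-0.146],"angular":[0,0,0],"gripper":0},{"offset":[0.166,-0.02,-0.146],"angular":[0,0,0],"gripper":0},{"offset":[0.166,-0.02,-0.146],"angular":[0,0,0],"gripper":0},{"offset":[0.166,-0.02,-0.146],"angular":[0,0,0],"gripper":0},{"offset":[0.166,-0.02,-0.146],"angular":[0,0,0],"gripper":0},{"offset":[0.166,-0.02,-0.146],"angular":[0,0,0],"gripper":0},{"offset":[0.166,-0.02,-0.146],"angular":[0,0,0],"gripper":0},{"offset":[0.166,-0.02,-0.146],"angular":[0,0,0],"gripper":0},{"offset":[0,0,0],"angular":[0,0,0],"gripper":0}]' 20
python3 - <<'E'
from h import *
s=sense();p,d=capture("wrist");np.savez("w1.npz",p=p,d=d,pos=s["ee_pos"],rot=s["ee_rot"])
q,dd=capture("top");cv2.imwrite("pics/m1.png",np.hstack([cv2.resize(p,(400,300)),cv2.resize(q,(400,300))]))
cv2.imwrite("pics/w1.png",p)
C=cam("top");
for k in packs(q,C,cloud(dd,C)): print(np.round(k[:5],1))
print(to((456,-415.5),-90,180),s["joints"])
E
```

```text
time_s: 1.35
ee_pos: [453.8, 86.0, 222.2]
ee_rot: [[0.919, -0.005, 0.394], [-0.394, -0.007, 0.919], [-0.002, -1.0, -0.009]]
ft_force: [-0.4, -0.3, -0.3]
opening: 92.9
[891.  631.6  79.6  38.6  96. ]
[ 619.8 -414.3   62.4   56.6  119.6]
[ 456.1 -415.5   85.8   36.6  179.9]
[ 428.4 -173.8   88.6   35.5  164.7]
[413.4 387.3  86.8  34.8 146.8]
(array([ 0.801,  0.179, -1.851]), array([0.009, 3.489, 0.013]), np.float64(67.0)) [  4.71162155 -14.72889219 102.24834597  -0.38496105  92.80830344
 -62.12061714]
```

View pics/m1.png

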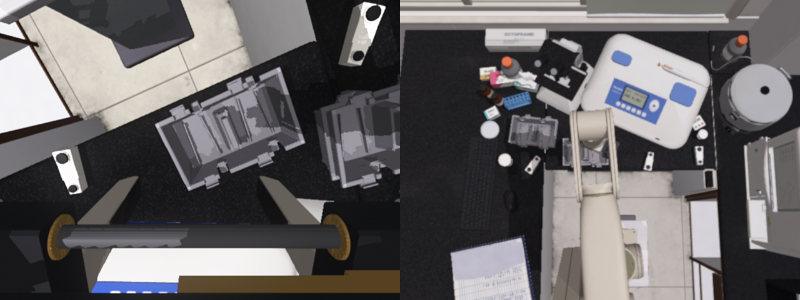

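```bash
cat >> h.py <<'E'
def tote(W,c,z0,C=None,P=None):
    """from cloud W near guess c (origin height z0): grip top centre/angle and rim rectangle"""
    r=np.hypot(W[...,0]-c[0],W[...,1]-c[1]);h=W[...,2]-z0
    o=[]
    for m in ((r<38)&(abs(h-60)<5),(r<140)&(abs(h-57)<5)):
        q=W[m][:,:2].astype(np.float32)
        (x,y),(w,hh),a=cv2.minAreaRect(q);a=a if w>hh else a+90
        o.append(np.round([x,y,max(w,hh),min(w,hh),(a+45)%180-45,W[m][:,2].mean(),len(q)],1))
    return o
E
python3 - <<'E'
from h import *
f=np.load("w1.npz");s=dict(ee_pos=f["pos"],ee_rot=f["rot"]);C=cam("wrist",s);W=cloud(f["d"],C)
for o in tote(W,(470,136),0):print(o)
f=np.load("top0.npz");W2=cloud(f["d"],cam("top"))
for o in tote(W2,(470,136),0)+tote(W2,(563,380),30):print(o)
hsv=cv2.cvtColor(np.load("w1.npz")["p"],cv2.COLOR_BGR2HSV)
for k in packs(np.load("w1.npz")["p"],C,W):print(np.round(k[:5],1),k[5])
E
```

```text
[473.7 133.2  56.2  10.    1.1  59.5 519. ]
[ 473.5  133.   216.1  151.8   91.1   56.9 5820. ]
[472.6 134.5  55.2   9.2   0.5  59.6  50. ]
[472.2 133.9 214.5 152.3  91.5  56.5 538. ]
[565.8 381.4  57.2  10.5  -6.4  89.5  49. ]
[566.3 381.7 217.2 152.4  84.6  86.5 563. ]
[412.8 383.2  87.2  41.4 145.4] [582.28482972  51.48120301]
[ 430.4 -173.5   88.7   36.3  166.3] [109.36002738 273.06091718]
[682.4 236.8  70.5  33.3  22.4] [501.70177839 332.95759234]
```

```bash
python3 -m creep '[{"offset":[0,0,0],"angular":[0,0.235,0],"gripper":0},{"offset":[0,0,0],"angular":[0,0.235,0],"gripper":0},{"offset":[0,0,0],"angular":[0,0.235,0],"gripper":0},{"offset":[0,0,0],"angular":[0,0.235,0],"gripper":0},{"offset":[0,0,0],"angular":[0,0.235,0],"gripper":0},{"offset":[0,0,0],"angular":[0,0.235,0],"gripper":0},{"offset":[0,0,0],"angular":[0,0.235,0],"gripper":0},{"offset":[0,0,0],"angular":[0,0.235,0],"gripper":0},{"offset":[0,0,0],"angular":[0,0.235,0],"gripper":0},{"offset":[0,0,0],"angular":[0,0.235,0],"gripper":0}]'
python3 -m creep '[{"offset":[0,0,0],"angular":[0,0.235,0],"gripper":0},{"offset":[0,0,0],"angular":[0,0.235,0],"gripper":0},{"offset":[0,0,0],"angular":[0,0.235,0],"gripper":0},{"offset":[0,0,0],"angular":[0,0.235,0],"gripper":0},{"offset":[0,0,0],"angular":[0,0.235,0],"gripper":0}]'
python3 -c "
from h import *
print(to((456,-415.5),-90,180))"
```

```text
time_s: 2.7
ee_pos: [443.9, 106.7, 217.8]
ee_rot: [[-0.648, -0.014, 0.761], [-0.761, -0.002, -0.648], [0.011, -1.0, -0.009]]
ft_force: [1.0, 0.1, 1.2]
opening: 93.1
time_s: 3.32
ee_pos: [439.0, 116.0, 215.8]
ee_rot: [[-0.997, -0.018, -0.072], [0.072, -0.001, -0.997], [0.018, -1.0, 0.002]]
ft_force: [-1.0, -0.6, -0.6]
opening: 93.1
(array([-0.223,  0.144,  2.115]), array([-0.002, -0.092,  0.023]), np.float64(-94.1))
```

```bash
python3 -m creep '[{"offset":[-0.025,0,0.235],"angular":[0,-0.046,0.012],"gripper":0},{"offset":[-0.025,0,0.235],"angular":[0,-0.046,0.011],"gripper":0},{"offset":[-0.025,0,0.235],"angular":[0,0,0],"gripper":0},{"offset":[-0.025,0,0.235],"angular":[0,0,0],"gripper":0},{"offset":[-0.025,0,0.235],"angular":[0,0,0],"gripper":0},{"offset":[-0.025,0,0.235],"angular":[0,0,0],"gripper":0},{"offset":[-0.025,0,0.235],"angular":[0,0,0],"gripper":0},{"offset":[-0.025,0.05,0.235],"angular":[0,0,0],"gripper":0},{"offset":[-0.025,0.1,0.235],"angular":[0,0,0],"gripper":0},{"offset":[0,0,0],"angular":[0,0,0],"gripper":0}]'
python3 - <<'E'
from h import *
s=sense();p,d=capture("wrist");C=cam("wrist",s)
for k in packs(p,C,cloud(d,C)): print(np.round(k[:5],1),k[5])
print(to((456,-415.5),-90,180),s["joints"])
E
```

```text
time_s: 4.58
ee_pos: [499.2, -404.3, 172.1]
ee_rot: [[-1.0, -0.002, 0.028], [-0.028, 0.007, -1.0], [0.002, -1.0, -0.007]]
ft_force: [0.5, 1.1, -0.3]
opening: 92.9
[ 460.1 -420.1   88.8   34.5    1.5] [332.1116675  254.58738107]
[ 431.2 -180.9   91.3   43.2  164.9] [101.2951832 276.118979 ]
(array([ 0.179, -0.022,  0.045]), array([ 0.007,  0.037, -0.001]), np.float64(-88.3)) [-43.70974497  14.59163267  78.14865304   0.21042616  87.62161102
  44.68106354]
```

```bash
python3 -m creep '[{"offset":[0.08,0.1,0.028],"angular":[0,0,0],"gripper":0},{"offset":[0.08,0.1,0.028],"angular":[0,0,0],"gripper":0},{"offset":[0,0.1,0],"angular":[0,0,0],"gripper":0},{"offset":[0,0,0],"angular":[0,0,0],"gripper":0}]'
python3 - <<'E'
from h import *
s=sense();p,d=capture("wrist");C=cam("wrist",s);W=cloud(d,C)
for k in packs(p,C,W): print(np.round(k[:5],1),k[5])
m=(abs(W[...,2]-27)<3)&(np.hypot(W[...,0]-458,W[...,1]+418)<60)
q=W[m][:,:2].astype(np.float32);print(len(q),cv2.minAreaRect(q),W[m][:,2].mean())
p2,d2=capture("top");C=cam("top")
for k in packs(p2,C,cloud(d2,C)): print(np.round(k[:5],1))
cv2.imwrite("pics/w2.png",p)
print(to((458,-418),-88.5,11))
E
```

```text
time_s: 5.12
ee_pos: [466.8, -410.1, 103.6]
ee_rot: [[-0.999, 0.007, 0.04], [-0.04, 0.003, -0.999], [-0.007, -1.0, -0.002]]
ft_force: [0.1, 1.2, -0.4]
opening: 93.0
[ 460.  -420.9   89.3   35.1    2.8] [328.59765377 243.78503488]
[ 456.  -641.8  107.2   22.5  173.3] [602.22511035 258.60274644]
[ 430.2 -182.5   90.    45.8  164.7] [ 39.54673394 271.36032926]
3060 ((458.7358093261719, -419.6607360839844), (87.9827651977539, 35.43875503540039), 0.8598352670669556) 26.727160039337
[890.9 631.7  79.5  38.8  95.5]
[ 619.3 -414.9   63.3   55.6  122.5]
[559.6 338.9  88.   47.5 178.8]
[ 426.9 -174.    86.3   35.4  163.8]
[413.5 387.   87.5  36.4 147.9]
[-67.8  81.6  76.3  56.5   2.9]
(array([0.046, 0.382, 0.021]), array([-0.002,  0.018, -0.013]), np.float64(-87.7))
```

View pics/w2.png

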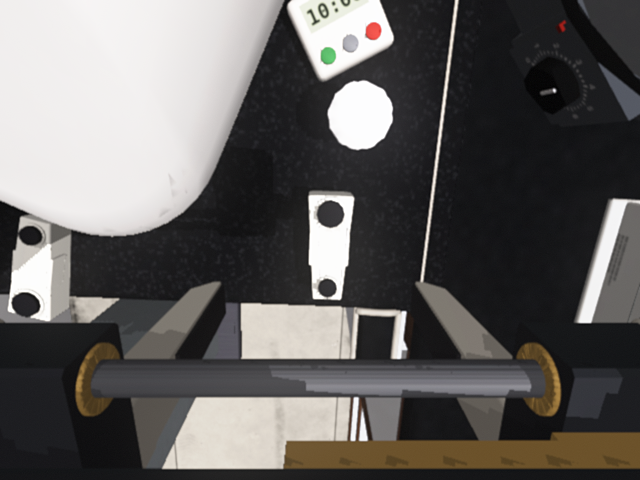

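```bash
python3 -m creep '[{"offset":[0.034,0,0.037],"angular":[0,0.018,-0.01],"gripper":0},{"offset":[0,0.15,0],"angular":[0,0,0],"gripper":0},{"offset":[0,0.15,0],"angular":[0,0,0],"gripper":0},{"offset":[0,0.05,0],"angular":[0,0,0],"gripper":0},{"offset":[0,0,0],"angular":[0,0,0],"gripper":0}]'
python3 -c "
from h import *
print(to((458.7,-419.7),-89,11))"
```

```text
time_s: 5.85
ee_pos: [464.9, -427.9, 27.3]
ee_rot: [[-1.0, 0.011, 0.025], [-0.025, -0.013, -1.0], [-0.011, -1.0, 0.013]]
ft_force: [0.1, 0.3, 1.5]
opening: 93.1
(array([ 0.025,  0.064, -0.034]), array([-0.017,  0.01 , -0.014]), np.float64(-88.6))
```

```bash
python3 -m creep '[{"offset":[0.025,0.03,-0.034],"angular":[-0.017,0.01,-0.014],"gripper":0},{"offset":[0,0.03,0],"angular":[0,0,0],"gripper":0},{"offset":[0,0,0],"angular":[0,0,0],"gripper":0}]'
python3 -c "
from h import *
print(to((458.7,-419.7),-89,11))"
```

```text
time_s: 6.22
ee_pos: [459.7, -421.1, 15.1]
ee_rot: [[-1.0, 0.002, 0.017], [-0.017, -0.003, -1.0], [-0.002, -1.0, 0.003]]
ft_force: [0.0, 0.2, 0.7]
opening: 93.1
(array([ 0.004,  0.016, -0.006]), array([-0.003, -0.001, -0.003]), np.float64(-89.0))
```

```bash
python3 -m creep '[{"offset":[0.004,0.014,-0.006],"angular":[0,0,0],"gripper":0},{"offset":[0,0,0],"angular":[0,0,0],"gripper":1},{"offset":[0,0,0],"angular":[0,0,0],"gripper":1},{"offset":[0,0,0],"angular":[0,0,0],"gripper":1},{"offset":[0,0,0],"angular":[0,0,0],"gripper":1},{"offset":[0,0,0],"angular":[0,0,0],"gripper":1},{"offset":[0,0,0],"angular":[0,0,0],"gripper":1}]' 20
```

```text
time_s: 7.1
ee_pos: [459.3, -420.1, 12.5]
ee_rot: [[-1.0, 0.003, 0.017], [-0.017, -0.004, -1.0], [-0.003, -1.0, 0.004]]
ft_force: [-0.7, 0.5, -1.1]
opening: 37.8
```

```bash
python3 -m creep '[{"offset":[0,0,0],"angular":[0,0,0],"gripper":1},{"offset":[0,0,0],"angular":[0,0,0],"gripper":1},{"offset":[0,0,0],"angular":[0,0,0],"gripper":1}]'
python3 - <<'E'
from h import *
s=sense();p,d=capture("wrist");C=cam("wrist",s);W=cloud(d,C)
m=(abs(W[...,2]-27)<2.5)&(np.hypot(W[...,0]-458,W[...,1]+418)<60)&(p.min(2)>120)
q=W[m][:,:2].astype(np.float32);print(len(q),cv2.minAreaRect(q),W[m][:,2].mean())
E
```

```text
time_s: 7.48
ee_pos: [459.3, -420.1, 12.5]
ee_rot: [[-1.0, 0.004, 0.017], [-0.017, -0.004, -1.0], [-0.003, -1.0, 0.004]]
ft_force: [0.7, -0.4, -0.8]
opening: 7.9
4031 ((458.7725830078125, -419.52886962890625), (87.70072937011719, 34.889034271240234), 0.5177060961723328) 26.768214601557094
```

```bash
python3 - <<'E'
from h import *
s=sense();p,d=capture("wrist");cv2.imwrite("pics/w3.png",p);C=cam("wrist",s)
print(s["opening"],proj([s["ee_pos"],[458.8,-419.5,27]],C))
E
```

```text
4.121761328353359 [[317.08172086 273.37236567]
 [316.04410776 283.43926458]]
```

View pics/w3.png

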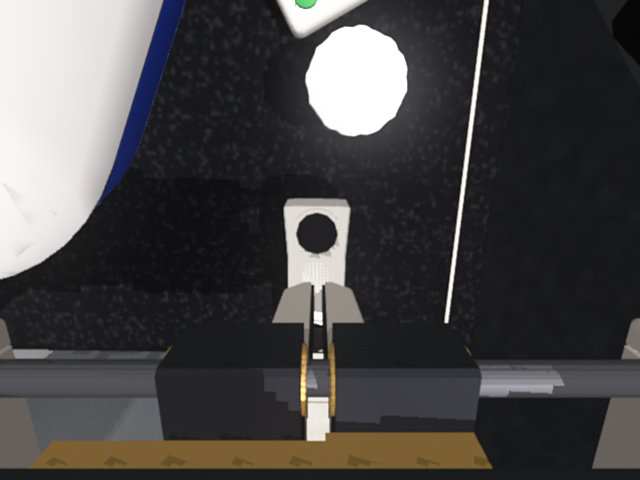

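```bash
python3 - <<'E'
from h import *
s=sense();p,d=capture("wrist");C=cam("wrist",s);W=cloud(d,C)
for uv in [(317,262),(317,275),(305,290),(330,290),(310,300),(325,300),(290,310),(345,310),(285,320),(317,320),(240,350),(240,400)]: print(uv,np.round(W[uv[1],uv[0]],1))
T=(W-np.array(s["ee_pos"]))@np.array(s["ee_rot"])
m=(abs(T[...,2])<25)&(abs(T[...,0])<12)&(T[...,1]<30)&(T[...,1]>-70)
print(np.round(np.percentile(T[m][:,1],[50,90,95,99,100]),1), s["opening"],s["ee_pos"])
E
```

```text
(317, 262) [ 471.5 -419.9   26.9]
(317, 275) [ 463.7 -420.    26.6]
(305, 290) [ 469.1 -414.3   60. ]
(330, 290) [ 469.2 -425.9   59.8]
(310, 300) [ 469.  -416.8   70.7]
(325, 300) [ 468.9 -423.4   70.2]
(290, 310) [ 468.8 -408.7   80.1]
(345, 310) [ 469.2 -431.4   80.2]
(285, 320) [ 468.4 -407.3   87.9]
(317, 320) [ 435.5 -420.4   26. ]
(240, 350) [ 495.4 -403.6  151.3]
(240, 400) [ 488.9 -404.7  158. ]
[-15.   12.9  13.2  14.   14.9] 1.7444213191168954 [ 459.27770841 -420.12788954   12.46995888]
```

```bash
python3 - <<'E'
from h import *
s=sense();p,d=capture("wrist");C=cam("wrist",s);W=cloud(d,C)
T=(W-np.array(s["ee_pos"]))@np.array(s["ee_rot"])
for v in range(262,300,3): print(v,[tuple(np.round(T[v,u],0).astype(int)) for u in (300,308,313,317,321,328,335)])
E
```

```text
262 [(np.int64(-12), np.int64(-14), np.int64(-9)), (np.int64(-12), np.int64(-13), np.int64(-5)), (np.int64(-13), np.int64(-16), np.int64(-2)), (np.int64(-12), np.int64(-14), np.int64(0)), (np.int64(-12), np.int64(-14), np.int64(2)), (np.int64(-12), np.int64(-14), np.int64(6)), (np.int64(-12), np.int64(-15), np.int64(10))]
265 [(np.int64(-10), np.int64(-14), np.int64(-9)), (np.int64(-10), np.int64(-14), np.int64(-5)), (np.int64(-10), np.int64(-14), np.int64(-2)), (np.int64(-10), np.int64(-14), np.int64(0)), (np.int64(-10), np.int64(-13), np.int64(2)), (np.int64(-10), np.int64(-13), np.int64(6)), (np.int64(-10), np.int64(-14), np.int64(10))]
268 [(np.int64(-9), np.int64(-14), np.int64(-9)), (np.int64(-9), np.int64(-14), np.int64(-5)), (np.int64(-9), np.int64(-14), np.int64(-2)), (np.int64(-9), np.int64(-14), np.int64(0)), (np.int64(-9), np.int64(-15), np.int64(2)), (np.int64(-9), np.int64(-14), np.int64(6)), (np.int64(-9), np.int64(-14), np.int64(10))]
271 [(np.int64(-7), np.int64(-15), np.int64(-9)), (np.int64(-7), np.int64(-14), np.int64(-5)), (np.int64(-7), np.int64(-15), np.int64(-
[... 2348 characters left out ...]
9), np.int64(5)), (np.int64(-10), np.int64(-50), np.int64(8))]
295 [(np.int64(-10), np.int64(-52), np.int64(-8)), (np.int64(-10), np.int64(-53), np.int64(-4)), (np.int64(-10), np.int64(-53), np.int64(-2)), (np.int64(8), np.int64(-14), np.int64(0)), (np.int64(-8), np.int64(-49), np.int64(2)), (np.int64(-10), np.int64(-54), np.int64(5)), (np.int64(-10), np.int64(-52), np.int64(8))]
298 [(np.int64(-9), np.int64(-55), np.int64(-7)), (np.int64(-9), np.int64(-55), np.int64(-4)), (np.int64(-10), np.int64(-55), np.int64(-2)), (np.int64(10), np.int64(-14), np.int64(0)), (np.int64(-9), np.int64(-53), np.int64(2)), (np.int64(-9), np.int64(-54), np.int64(5)), (np.int64(-10), np.int64(-55), np.int64(8))]
```

```bash
python3 -m creep '[{"offset":[0,0,0],"angular":[0,0,0],"gripper":0},{"offset":[0,0,0],"angular":[0,0,0],"gripper":0},{"offset":[0,0,0],"angular":[0,0,0],"gripper":0},{"offset":[0,0,0],"angular":[0,0,0],"gripper":0},{"offset":[0,0,0],"angular":[0,0,0],"gripper":0},{"offset":[0,0,0],"angular":[0,0,0],"gripper":0}]'
python3 -m creep '[{"offset":[0,0,0],"angular":[0,0,0],"gripper":0},{"offset":[0,0.06,0],"angular":[0,0,0],"gripper":0},{"offset":[0,0.06,0],"angular":[0,0,0],"gripper":0},{"offset":[0,0,0],"angular":[0,0,0],"gripper":0}]'
python3 - <<'E'
from h import *
s=sense();p,d=capture("wrist");cv2.imwrite("pics/w4.png",p);C=cam("wrist",s);W=cloud(d,C)
m=(W[...,2]<60)&(abs(abs(W[...,1]+420)-55)<15)&(W[...,0]<475)&(W[...,0]>445)&(W[...,2]>3)
print(s["opening"],s["ee_pos"],W[m][:,2].min() if m.any() else None,len(W[m]))
E
```

```text
time_s: 8.43
ee_pos: [459.3, -420.1, 12.5]
ee_rot: [[-1.0, 0.004, 0.017], [-0.017, -0.004, -1.0], [-0.003, -1.0, 0.004]]
ft_force: [-0.7, 0.3, 0.3]
opening: 55.8
time_s: 8.93
ee_pos: [458.8, -419.6, -20.6]
ee_rot: [[-1.0, 0.003, 0.017], [-0.017, -0.003, -1.0], [-0.002, -1.0, 0.003]]
ft_force: [0.7, 0.0, -0.3]
opening: 91.8
91.79132252950006 [ 458.82354732 -419.64465205  -20.60977172] 15.626728056312288 5058
```

View pics/w4.png

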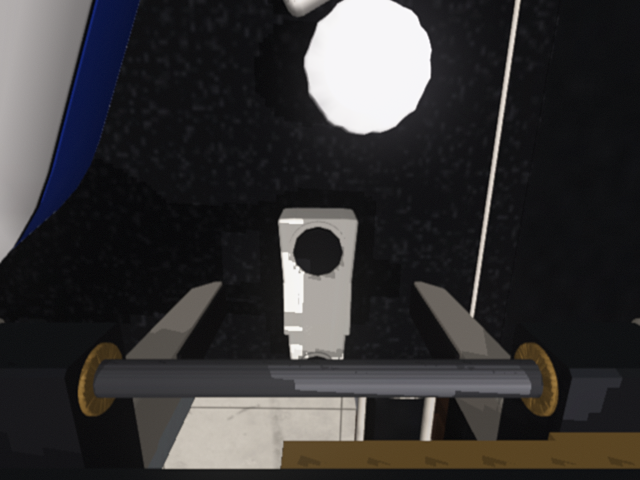

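```bash
python3 -m creep '[{"offset":[0,0.02,0],"angular":[0,0,0],"gripper":1},{"offset":[0,0,0],"angular":[0,0,0],"gripper":1},{"offset":[0,0,0],"angular":[0,0,0],"gripper":1},{"offset":[0,0,0],"angular":[0,0,0],"gripper":1},{"offset":[0,0,0],"angular":[0,0,0],"gripper":1},{"offset":[0,0,0],"angular":[0,0,0],"gripper":1},{"offset":[0,0,0],"angular":[0,0,0],"gripper":1},{"offset":[0,0,0],"angular":[0,0,0],"gripper":1},{"offset":[0,0,0],"angular":[0,0,0],"gripper":1}]' 20
```

```text
time_s: 10.1
ee_pos: [460.1, -420.9, -23.7]
ee_rot: [[-1.0, 0.005, 0.017], [-0.017, -0.005, -1.0], [-0.005, -1.0, 0.005]]
ft_force: [0.2, 0.9, -0.0]
opening: 31.6
```

```bash
python3 -m creep '[{"offset":[0,-0.08,0],"angular":[0,0,0],"gripper":1},{"offset":[0,-0.2,0],"angular":[0,0,0],"gripper":1},{"offset":[0,-0.2,0],"angular":[0,0,0],"gripper":1},{"offset":[0,-0.08,-0.15],"angular":[0,0,0],"gripper":1},{"offset":[0,0,-0.2],"angular":[0,0,0],"gripper":1},{"offset":[0,0,-0.2],"angular":[0,0,0],"gripper":1},{"offset":[0,0,-0.2],"angular":[0,0,0],"gripper":1},{"offset":[0,0,-0.2],"angular":[0,0,0],"gripper":1},{"offset":[0,0,-0.2],"angular":[0,0,0],"gripper":1},{"offset":[0,0,-0.2],"angular":[0,0,0],"gripper":1}]'
python3 -c "
from h import *
s=sense();print(to((475.5,80.1),-89,110))
p,d=capture('wrist');W=cloud(d,cam('wrist',s));T=(W-np.array(s['ee_pos']))@np.array(s['ee_rot'])
m=(abs(T[...,1]+3.5)<3)&(abs(T[...,2])<25)&(abs(T[...,0])<65);q=T[m][:,[0,2]].astype(np.float32);print(len(q),q.min(0),q.max(0),cv2.minAreaRect(q))
print(np.median(T[(abs(T[...,2])<8)&(T[...,0]>-35)&(T[...,0]<-10)&(T[...,1]>-25)&(T[...,1]<25)],axis=0))
"
```

```text
time_s: 11.35
ee_pos: [456.8, -78.3, 133.4]
ee_rot: [[-1.0, 0.02, 0.01], [-0.011, -0.013, -1.0], [-0.019, -1.0, 0.013]]
ft_force: [0.4, 0.7, -1.0]
opening: 31.6
(array([-0.079,  0.087, -0.634]), array([-0.017, -0.009, -0.025]), np.float64(-89.4))Traceback (most recent call last):
  File "<string>", line 5, in <module>
    m=(abs(T[...,1]+3.5)<3)&(abs(T[...,2])<25)&(abs(T[...,0])<65);q=T[m][:,[0,2]].astype(np.float32);print(len(q),q.min(0),q.max(0),cv2.minAreaRect(q))
                                                                                                                  ~~~~~^^^
    return umr_minimum(a, axis, None, out, keepdims, initial, where)
ValueError: zero-size array to reduction operation minimum which has no identity
```

```bash
cat >> h.py <<'E'
def held(s=None):
    """pack in the jaws: extent of its white top in tool x, z (only visible part)"""
    s=s or sense();p,d=capture("wrist");W=cloud(d,cam("wrist",s));T=(W-np.array(s["ee_pos"]))@np.array(s["ee_rot"])
    m=(p.min(2)>100)&(T[...,1]<-35)&(T[...,1]>-65)&(abs(T[...,2])<25)&(T[...,0]<-12)&(T[...,0]>-70)
    t=T[m];yt=np.median(t[:,1]);t=t[abs(t[:,1]-yt)<3]
    return len(t),"top y",round(yt,1),"x",np.round(np.percentile(t[:,0],[.5,99]),1),"z",np.round(np.percentile(t[:,2],[1,50,99]),1)
E
python3 -m creep '[{"offset":[-0.02,0,-0.16],"angular":[-0.017,-0.009,-0.025],"gripper":1},{"offset":[-0.02,0,-0.16],"angular":[0,0,0],"gripper":1},{"offset":[-0.02,0,-0.16],"angular":[0,0,0],"gripper":1},{"offset":[-0.02,0,-0.14],"angular":[0,0,0],"gripper":1},{"offset":[0,0,0],"angular":[0,0,0],"gripper":1}]'
python3 -c "
from h import *
print(held());print(to((475.5,80.1),-89,110))"
```

```text
time_s: 12.02
ee_pos: [475.9, 88.4, 141.5]
ee_rot: [[-1.0, 0.009, 0.023], [-0.023, 0.003, -1.0], [-0.009, -1.0, -0.003]]
ft_force: [-0.5, -0.7, -1.2]
opening: 31.6
(3107, 'top y', np.float64(-50.2), 'x', array([-42.9, -12.2]), 'z', array([-16.4,   0.1,  17.4]))
(array([0.004, 0.126, 0.029]), array([ 0.003,  0.006, -0.012]), np.float64(-88.7))
```

```bash
python3 -m creep '[{"offset":[0,0,0.034],"angular":[0,0,-0.012],"gripper":1},{"offset":[0,0,0],"angular":[0,0,0],"gripper":1}]'
python3 -c "
from h import *
s=sense();p,d=capture('wrist');W=cloud(d,cam('wrist',s));cv2.imwrite('pics/w5.png',p)
for o in tote(W,(473,133),0):print(o)
print(to((475.6,80.5),-89,110))"
```

```text
time_s: 12.32
ee_pos: [476.3, 76.3, 142.4]
ee_rot: [[-1.0, -0.0, 0.021], [-0.021, 0.002, -1.0], [-0.0, -1.0, -0.002]]
ft_force: [-0.5, -0.7, -0.6]
opening: 31.9
[473.4 133.7  55.6  10.4   1.3  59.3 822. ]
[ 473.2  133.9  216.5  150.7   91.2   56.8 7642. ]
(array([ 0.002,  0.13 , -0.015]), array([ 0.002,  0.005, -0.   ]), np.float64(-88.8))
```

View pics/w5.png

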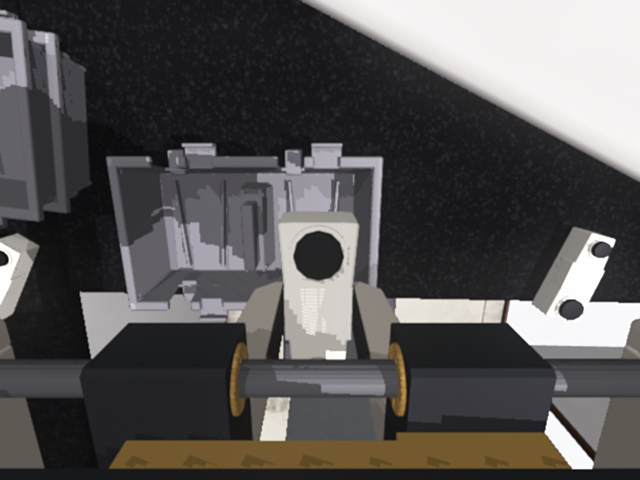

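```bash
python3 -m creep '[{"offset":[0.002,0.1,-0.018],"angular":[0,0,0],"gripper":1},{"offset":[0,0.18,0],"angular":[0,0,0],"gripper":1},{"offset":[0,0.12,0],"angular":[0,0,0],"gripper":1},{"offset":[0,0.06,0],"angular":[0,0,0],"gripper":1},{"offset":[0,0,0],"angular":[0,0,0],"gripper":1}]'
python3 -c "
from h import *
print(to((475.6,80.9),-88.9,-20))"
```

```text
time_s: 13.0
ee_pos: [477.4, 77.8, 26.0]
ee_rot: [[-1.0, 0.003, 0.015], [-0.015, 0.002, -1.0], [-0.003, -1.0, -0.002]]
ft_force: [-1.1, -0.3, -0.9]
opening: 32.0
(array([ 0.007,  0.184, -0.012]), array([ 0.002, -0.006, -0.004]), np.float64(-89.2))
```

```bash
python3 -m creep '[{"offset":[0.007,0.03,-0.012],"angular":[0.002,-0.006,-0.004],"gripper":1},{"offset":[0,0.05,0],"angular":[0,0,0],"gripper":1},{"offset":[0,0,0],"angular":[0,0,0],"gripper":1}]'
python3 -c "
from h import *
print(to((475.6,80.9),-88.9,-20))"
```

```text
time_s: 13.38
ee_pos: [477.9, 81.0, 7.6]
ee_rot: [[-1.0, 0.004, 0.019], [-0.019, 0.001, -1.0], [-0.004, -1.0, -0.0]]
ft_force: [0.2, 0.2, -0.5]
opening: 31.6
(array([0.01, 0.11, 0.  ]), array([ 0.001,  0.   , -0.005]), np.float64(-88.9))
```

```bash
python3 -m creep '[{"offset":[0.01,0.04,0],"angular":[0,0,-0.005],"gripper":1},{"offset":[0,0.04,0],"angular":[0,0,0],"gripper":1},{"offset":[0,0.02,0],"angular":[0,0,0],"gripper":1},{"offset":[0,0,0],"angular":[0,0,0],"gripper":1}]'
python3 -c "
from h import *
print(to((475.6,80.9),-88.9,-20));print(held())"
```

```text
time_s: 13.88
ee_pos: [475.6, 81.1, -18.8]
ee_rot: [[-1.0, 0.0, 0.02], [-0.02, 0.0, -1.0], [-0.0, -1.0, -0.0]]
ft_force: [-0.8, -0.5, -0.5]
opening: 32.0
(array([0.   , 0.005, 0.001]), array([ 0.001,  0.001, -0.001]), np.float64(-88.9))
(4728, 'top y', np.float64(-49.7), 'x', array([-68.4, -12.3]), 'z', array([-23. , -10.4,  17.2]))
```

```bash
python3 -m creep '[{"offset":[0,0.006,0],"angular":[0,0,0],"gripper":1},{"offset":[0,0,0],"angular":[0,0,0],"gripper":0.57},{"offset":[0,0,0],"angular":[0,0,0],"gripper":0.57},{"offset":[0,0,0],"angular":[0,0,0],"gripper":0.57},{"offset":[0,-0.06,0],"angular":[0,0,0],"gripper":0.57},{"offset":[0,-0.1,0],"angular":[0,0,0],"gripper":0.57},{"offset":[0,-0.2,0],"angular":[0,0,0],"gripper":0.57},{"offset":[0,-0.2,0],"angular":[0,0,0],"gripper":0},{"offset":[0,-0.15,0],"angular":[0,0,0],"gripper":0},{"offset":[0,0,0],"angular":[0,0,0],"gripper":0}]'
cat >> h.py <<'E'
def packtop(W,p,c,z,r=60):
    m=(abs(W[...,2]-z)<3)&(np.hypot(W[...,0]-c[0],W[...,1]-c[1])<r)&(p.min(2)>100)
    q=W[m][:,:2].astype(np.float32);(x,y),(w,h),a=cv2.minAreaRect(q);a=a if w>h else a+90
    return np.round([x,y,max(w,h),min(w,h),(a+90)%180-90,W[m][:,2].mean()],1)
E
python3 - <<'E'
from h import *
s=sense();p,d=capture("wrist");W=cloud(d,cam("wrist",s));cv2.imwrite('pics/w6.png',p)
for o in tote(W,(473,133),0):print(o)
print(packtop(W,p,(474,81),30.5))
p,d=capture("top");C=cam("top")
for k in packs(p,C,cloud(d,C)): print(np.round(k[:5],1))
print(s["ee_pos"],s["opening"],s["joints"])
E
```

```text
time_s: 15.18
ee_pos: [476.6, 81.1, 169.9]
ee_rot: [[-1.0, 0.007, 0.02], [-0.02, 0.001, -1.0], [-0.007, -1.0, -0.001]]
ft_force: [-0.1, -0.4, -0.1]
opening: 65.6
[473.3 133.7  55.7  10.2   1.1  59.3 692. ]
[ 473.   133.8  216.4  151.9   91.3   56.9 7149. ]
[473.5  96.2 116.7  62.   -1.5  30.3]
[891.  631.6  79.6  38.6  96. ]
[ 619.7 -414.4   62.6   56.   120.5]
[461.3  81.3  64.4  33.4 179.9]
[ 428.8 -172.8   88.4   36.3  165.7]
[412.9 386.4  86.7  36.6 146.5]
[476.63897008  81.06481293 169.93953043] 65.59170238023121 [ 3.55350614e+00 -1.10381923e+01  1.04529326e+02  2.30355648e-02
  8.61233338e+01  9.24238421e+01]
```

View pics/w6.png

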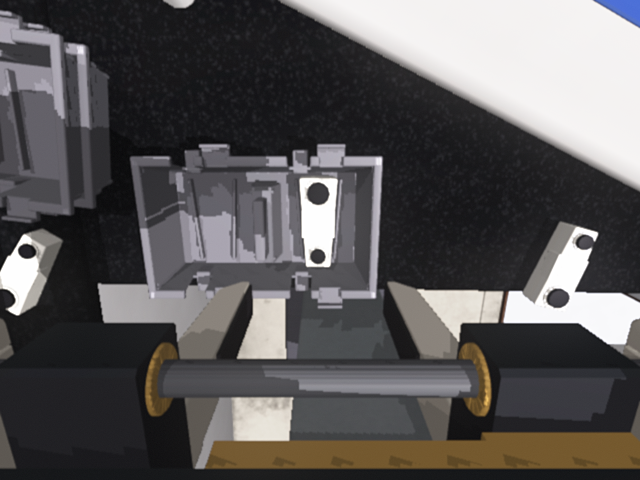

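```bash
python3 -m creep '[{"offset":[0,0,0],"angular":[0,-0.235,0],"gripper":0},{"offset":[0,0,0],"angular":[0,-0.235,0],"gripper":0},{"offset":[0,0,0],"angular":[0,-0.235,0],"gripper":0},{"offset":[0,0,0],"angular":[0,-0.235,0],"gripper":0},{"offset":[0,0,0],"angular":[0,-0.235,0],"gripper":0},{"offset":[0,0,0],"angular":[0,-0.235,0],"gripper":0},{"offset":[0,0,0],"angular":[0,-0.235,0],"gripper":0},{"offset":[0,0,0],"angular":[0,-0.235,0],"gripper":0},{"offset":[0,0,0],"angular":[0,-0.235,0],"gripper":0},{"offset":[0,0,0],"angular":[0,-0.235,0],"gripper":0}]'
python3 -m creep '[{"offset":[0,0,0],"angular":[0,-0.235,0],"gripper":0},{"offset":[0,0,0],"angular":[0,-0.235,0],"gripper":0},{"offset":[0,0,0],"angular":[0,-0.235,0],"gripper":0},{"offset":[0,0,0],"angular":[0,-0.2,0],"gripper":0},{"offset":[0,0,0],"angular":[0,0,0],"gripper":0}]'
python3 -c "
from h import *
print(to((413,387),57,130))"
```

```text
time_s: 16.52
ee_pos: [460.8, 80.0, 146.9]
ee_rot: [[0.321, -0.032, 0.947], [-0.947, -0.002, 0.321], [-0.009, -0.999, -0.031]]
ft_force: [0.2, 0.5, 0.0]
opening: 93.0
time_s: 17.15
ee_pos: [453.6, 79.5, 137.3]
ee_rot: [[0.867, -0.049, 0.496], [-0.497, -0.003, 0.868], [-0.042, -0.999, -0.027]]
ft_force: [0.3, 0.4, -0.9]
opening: 93.0
(array([-0.75 ,  0.034,  0.988]), array([ 0.036,  0.072, -0.052]), np.float64(60.3))
```

```bash
python3 -m creep '[{"offset":[-0.11,-0.01,0.145],"angular":[0.036,0.072,-0.052],"gripper":0},{"offset":[-0.115,-0.01,0.15],"angular":[0,0,0],"gripper":0},{"offset":[-0.115,0,0.15],"angular":[0,0,0],"gripper":0},{"offset":[-0.115,0,0.15],"angular":[0,0,0],"gripper":0},{"offset":[-0.115,0,0.15],"angular":[0,0,0],"gripper":0},{"offset":[-0.115,0,0.15],"angular":[0,0,0],"gripper":0},{"offset":[0,0,0],"angular":[0,0,0],"gripper":0}]'
python3 - <<'E'
from h import *
s=sense();p,d=capture("wrist");W=cloud(d,cam("wrist",s));cv2.imwrite('pics/w7.png',p)
k=packtop(W,p,(413,387),27);print(k)
print(to(k[:2],k[4]%180-90,40))
E
```

```text
time_s: 18.02
ee_pos: [428.1, 366.3, 134.6]
ee_rot: [[0.818, -0.009, 0.575], [-0.575, -0.004, 0.818], [-0.004, -1.0, -0.009]]
ft_force: [-0.5, -1.0, 0.2]
opening: 93.2
[414.4 386.   87.8  35.4 -34.9  26.8]
(array([-0.093,  0.378,  0.041]), array([ 0.012, -0.005, -0.005]), np.float64(54.9))
```

```bash
python3 -m creep '[{"offset":[-0.093,0.05,0.041],"angular":[0.012,-0.005,-0.005],"gripper":0},{"offset":[0,0.15,0],"angular":[0,0,0],"gripper":0},{"offset":[0,0.15,0],"angular":[0,0,0],"gripper":0},{"offset":[0,0,0],"angular":[0,0,0],"gripper":0}]'
python3 -c "
from h import *
print(to((414.4,386),55,-24))"
```

```text
time_s: 18.58
ee_pos: [415.0, 381.8, 43.7]
ee_rot: [[0.813, -0.001, 0.582], [-0.582, -0.003, 0.813], [0.001, -1.0, -0.003]]
ft_force: [0.4, 0.3, -0.4]
opening: 93.0
(array([-0.012,  0.271,  0.013]), array([ 0.004, -0.014,  0.001]), np.float64(54.4))
```

```bash
python3 -m creep '[{"offset":[-0.012,0.05,0.013],"angular":[0.004,-0.014,0],"gripper":0},{"offset":[0,0.12,0],"angular":[0,0,0],"gripper":0},{"offset":[0,0.08,0],"angular":[0,0,0],"gripper":0},{"offset":[0,0,0],"angular":[0,0,0],"gripper":0}]'
python3 -c "
from h import *
print(to((414.4,386),55,-24))"
```

```text
time_s: 19.08
ee_pos: [418.8, 387.5, -15.4]
ee_rot: [[0.817, 0.007, 0.576], [-0.576, 0.004, 0.817], [0.003, -1.0, 0.008]]
ft_force: [-0.1, -0.9, 0.7]
opening: 92.9
(array([-0.011,  0.034, -0.015]), array([-0.01 , -0.004,  0.004]), np.float64(54.8))
```

```bash
python3 -m creep '[{"offset":[-0.011,0.034,-0.015],"angular":[-0.01,0,0.004],"gripper":0},{"offset":[0,0,0],"angular":[0,0,0],"gripper":1},{"offset":[0,0,0],"angular":[0,0,0],"gripper":1},{"offset":[0,0,0],"angular":[0,0,0],"gripper":1},{"offset":[0,0,0],"angular":[0,0,0],"gripper":1},{"offset":[0,0,0],"angular":[0,0,0],"gripper":1},{"offset":[0,0,0],"angular":[0,0,0],"gripper":1},{"offset":[0,0,0],"angular":[0,0,0],"gripper":1},{"offset":[0,0,0],"angular":[0,0,0],"gripper":1},{"offset":[0,0,0],"angular":[0,0,0],"gripper":1}]' 20
python3 -m creep '[{"offset":[0,-0.08,0],"angular":[0,0,0],"gripper":1},{"offset":[0,-0.2,0],"angular":[0,0,0],"gripper":1},{"offset":[0,-0.2,0],"angular":[0,0,0],"gripper":1},{"offset":[0,-0.2,0],"angular":[0,0,0],"gripper":1},{"offset":[0,-0.1,0],"angular":[0,0,0],"gripper":1},{"offset":[0,0,0],"angular":[0,0,0],"gripper":1}]'
python3 -c "
from h import *
print(held());print(to((472.4,187),-89,150))"
```

```text
time_s: 20.32
ee_pos: [417.0, 388.0, -19.8]
ee_rot: [[0.817, 0.005, 0.577], [-0.577, 0.003, 0.817], [0.002, -1.0, 0.005]]
ft_force: [-0.0, -1.1, -0.0]
opening: 32.0
time_s: 21.08
ee_pos: [415.8, 387.2, 187.7]
ee_rot: [[0.817, 0.007, 0.577], [-0.577, 0.006, 0.817], [0.003, -1.0, 0.009]]
ft_force: [0.2, 1.0, -1.8]
opening: 31.9
(3321, 'top y', np.float64(-46.6), 'x', array([-45.2, -12.3]), 'z', array([-17.5,  -0.1,  16.2]))
(array([ 0.647,  0.143, -0.523]), array([-0.007,  3.195, -0.01 ]), np.float64(54.8))
```

```bash
python3 -m creep '[{"offset":[0.13,0,-0.105],"angular":[0,0,0],"gripper":1},{"offset":[0.13,0,-0.105],"angular":[0,0,0],"gripper":1},{"offset":[0.13,0,-0.105],"angular":[0,0,0],"gripper":1},{"offset":[0.13,0,-0.105],"angular":[0,0,0],"gripper":1},{"offset":[0.13,0,-0.105],"angular":[0,0,0],"gripper":1},{"offset":[0,0,0],"angular":[0,0.235,0],"gripper":1},{"offset":[0,0,0],"angular":[0,0.235,0],"gripper":1},{"offset":[0,0,0],"angular":[0,0.235,0],"gripper":1},{"offset":[0,0,0],"angular":[0,0.235,0],"gripper":1},{"offset":[0,0,0],"angular":[0,0.235,0],"gripper":1}]'
python3 -m creep '[{"offset":[0,0,0],"angular":[0,0.235,0],"gripper":1},{"offset":[0,0,0],"angular":[0,0.235,0],"gripper":1},{"offset":[0,0,0],"angular":[0,0.235,0],"gripper":1},{"offset":[0,0,0],"angular":[0,0.235,0],"gripper":1},{"offset":[0,0,0],"angular":[0,0.235,0],"gripper":1},{"offset":[0,0,0],"angular":[0,0.235,0],"gripper":1},{"offset":[0,0,0],"angular":[0,0.235,0],"gripper":1},{"offset":[0,0,0],"angular":[0,0.235,0],"gripper":1},{"offset":[0,0,0],"angular":[0,0,0],"gripper":1}]'
python3 -c "
from h import *
print(held());print(to((472.4,187),-89,130))"
```

```text
time_s: 22.38
ee_pos: [462.7, 175.2, 165.5]
ee_rot: [[0.021, -0.022, 1.0], [-1.0, -0.005, 0.021], [0.005, -1.0, -0.022]]
ft_force: [-0.5, -0.3, -1.2]
opening: 31.6
time_s: 23.5
ee_pos: [450.6, 172.0, 146.5]
ee_rot: [[-0.994, -0.051, 0.093], [-0.093, -0.013, -0.996], [0.052, -0.999, 0.008]]
ft_force: [0.5, 0.0, -0.2]
opening: 32.1
(3604, 'top y', np.float64(-46.6), 'x', array([-46.9, -12.3]), 'z', array([-17.1,   0.2,  16.5]))
(array([-0.096,  0.06 , -0.052]), array([-0.013,  0.1  ,  0.066]), np.float64(-84.5))
```

```bash
python3 -m creep '[{"offset":[-0.09,0,-0.055],"angular":[-0.013,0.1,0.066],"gripper":1},{"offset":[0,0,0],"angular":[0,0,0],"gripper":1},{"offset":[0,0,0],"angular":[0,0,0],"gripper":1}]'
python3 -c "
from h import *
print(held());print(to((470.7,186.8),-89,10))"
```

```text
time_s: 23.92
ee_pos: [469.9, 187.1, 143.0]
ee_rot: [[-1.0, -0.004, 0.028], [-0.028, -0.001, -1.0], [0.004, -1.0, 0.001]]
ft_force: [-0.5, -0.3, -0.1]
opening: 31.5
(3601, 'top y', np.float64(-46.6), 'x', array([-47. , -12.2]), 'z', array([-17.2,   0.1,  16.4]))
(array([-0.005,  0.532,  0.001]), array([-0.001,  0.013,  0.005]), np.float64(-88.4))
```

```bash
python3 -m creep '[{"offset":[0,0.1,0],"angular":[0,0.013,0.005],"gripper":1},{"offset":[0,0.18,0],"angular":[0,0,0],"gripper":1},{"offset":[0,0.12,0],"angular":[0,0,0],"gripper":1},{"offset":[0,0.06,0],"angular":[0,0,0],"gripper":1},{"offset":[0,0.05,0],"angular":[0,0,0],"gripper":1},{"offset":[0,0,0],"angular":[0,0,0],"gripper":1}]'
python3 -c "
from h import *
print(to((469.7,186.8),-89,-16))"
```

```text
time_s: 24.72
ee_pos: [470.8, 185.9, 14.3]
ee_rot: [[-1.0, 0.001, 0.025], [-0.025, -0.001, -1.0], [-0.001, -1.0, 0.001]]
ft_force: [-0.0, 0.5, -0.9]
opening: 31.9
(array([ 0.004,  0.121, -0.004]), array([-0.002,  0.01 , -0.001]), np.float64(-88.6))
```

```bash
python3 -m creep '[{"offset":[0.004,0.04,-0.004],"angular":[-0.002,0.008,0],"gripper":1},{"offset":[0,0.04,0],"angular":[0,0,0],"gripper":1},{"offset":[0,0.035,0],"angular":[0,0,0],"gripper":1},{"offset":[0,0,0],"angular":[0,0,0],"gripper":1}]'
python3 -c "
from h import *
print(to((469.7,186.8),-89,-16))"
```

```text
time_s: 25.22
ee_pos: [471.8, 187.5, -14.0]
ee_rot: [[-1.0, 0.005, 0.019], [-0.019, 0.002, -1.0], [-0.005, -1.0, -0.001]]
ft_force: [0.1, 0.4, -0.1]
opening: 31.6
(array([0.008, 0.008, 0.003]), array([ 0.002,  0.002, -0.006]), np.float64(-88.9))
```

```bash
python3 -m creep '[{"offset":[0.008,0.01,0.002],"angular":[0,0,-0.006],"gripper":1},{"offset":[0,0,0],"angular":[0,0,0],"gripper":0.57},{"offset":[0,0,0],"angular":[0,0,0],"gripper":0.57},{"offset":[0,0,0],"angular":[0,0,0],"gripper":0.57},{"offset":[0,-0.06,0],"angular":[0,0,0],"gripper":0.57},{"offset":[0,-0.1,0],"angular":[0,0,0],"gripper":0.57},{"offset":[0,-0.2,0],"angular":[0,0,0],"gripper":0.57},{"offset":[0,-0.25,0],"angular":[0,0,0],"gripper":0},{"offset":[0,-0.25,0],"angular":[0,0,0],"gripper":0},{"offset":[0,0,0],"angular":[0,0,0],"gripper":0}]'
python3 - <<'E'
from h import *
s=sense();p,d=capture("wrist");W=cloud(d,cam("wrist",s));cv2.imwrite('pics/w8.png',p);np.savez("w8.npz",W=W,p=p)
for o in tote(W,(473,133),0):print(o)
m=(p.min(2)>150)
for c in((474.5,81),(472,187)):print(packtop(W,np.where(m[...,None],p,0),c,30.5,50))
for o in tote(W,(566,381.5),30):print(o)
p,d=capture("top");W=cloud(d,cam("top"))
for o in tote(W,(566,381.5),30):print(o)
print(packtop(W,p,(429,-173),27))
print(s["ee_pos"],s["joints"],to((566,381.5),84,150))
E
```

```text
time_s: 26.48
ee_pos: [469.9, 186.7, 210.1]
ee_rot: [[-1.0, 0.004, 0.019], [-0.019, 0.003, -1.0], [-0.004, -1.0, -0.002]]
ft_force: [0.6, -0.3, -0.4]
opening: 65.0
[473.5 133.8  55.5  10.4   1.2  59.2 564. ]
[ 473.5  133.9  216.1  151.2   91.1   56.8 5970. ]
[474.9  81.2  86.7  35.4   0.7  30.2]
[473.2 187.8  87.5  34.6   1.6  30.3]
[567.2 380.4  56.   11.3  -5.5  89.3 975. ]
[ 566.1  369.9  194.3  152.1   84.2   86.8 7305. ]
[566.3 381.4  55.7  10.6  -6.5  89.   55. ]
[569.  404.4 173.  152.1  84.7  86.8 386. ]
[ 428.8 -173.    86.6   33.7  -11.7   26.7]
[469.85125592 186.66081814 210.12776781] [ 1.57913478e+01 -8.22554971e+00  9.78553398e+01  7.63188654e-02
  9.01030370e+01  1.04700281e+02] (array([-0.411,  0.216, -0.775]), array([ 0.008, -3.842, -0.   ]), np.float64(-88.9))
```

View pics/w8.png

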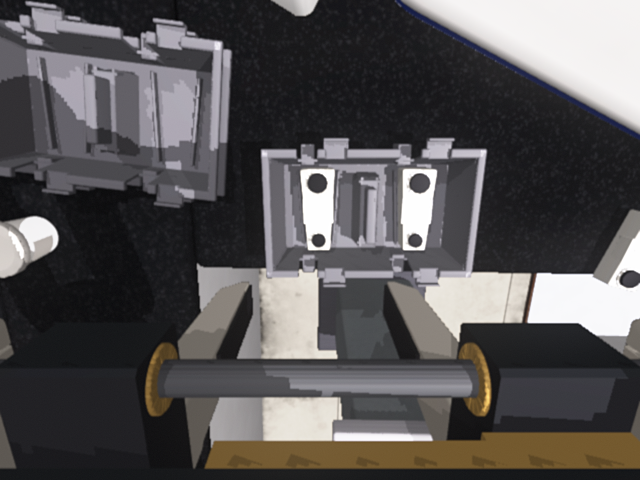

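```bash
python3 - <<'E'
from h import *
for n in("top","scene"):
    f=np.load(n+"0.npz");W=cloud(f["d"],cam(n))
    for x in range(600,760,20):
        m=(W[...,0]>x)&(W[...,0]<x+20)&(W[...,1]>250)&(W[...,1]<480)&(W[...,2]>60)
        q=W[m]
        print(n,x,[ (y,int(q[(q[:,1]>=y)&(q[:,1]<y+40)][:,2].max())) for y in range(240,480,40) if ((q[:,1]>=y)&(q[:,1]<y+40)).any()])
E
```

```text
top 600 [(240, 92), (280, 97), (320, 87), (360, 75), (440, 90)]
top 620 [(240, 86), (280, 94), (320, 92), (360, 99), (400, 94), (440, 96)]
top 640 [(360, 84), (400, 93), (440, 88)]
top 660 []
top 680 []
top 700 [(240, 409)]
top 720 [(240, 413), (280, 174), (400, 62), (440, 62)]
top 740 [(240, 416), (280, 414), (320, 401), (400, 60), (440, 60)]
scene 600 [(240, 91), (280, 90), (320, 91), (360, 94), (400, 64), (440, 92)]
scene 620 [(280, 89), (320, 89), (360, 91), (400, 90), (440, 92)]
scene 640 [(360, 87), (400, 89), (440, 86)]
scene 660 []
scene 680 []
scene 700 [(240, 403), (400, 60)]
scene 720 [(240, 414), (280, 172)]
scene 740 [(240, 364), (280, 416), (320, 406)]
```

```bash
python3 -m creep '[{"offset":[-0.1,0,-0.19],"angular":[0,0.1,0],"gripper":0},{"offset":[-0.1,0,-0.19],"angular":[0,0.06,0],"gripper":0},{"offset":[-0.08,0,-0.19],"angular":[0,0,0],"gripper":0},{"offset":[-0.08,0.05,-0.19],"angular":[0,0,0],"gripper":0},{"offset":[0,0.1,0],"angular":[0,0,0],"gripper":0},{"offset":[0,0,0],"angular":[0,0,0],"gripper":0}]'
python3 - <<'E'
from h import *
s=sense();p,d=capture("wrist");W=cloud(d,cam("wrist",s))
for o in tote(W,(566.5,381.5),30):print(o)
print(to((566.5,381.3),-96.2,140),s["joints"][5])
E
```

```text
time_s: 27.32
ee_pos: [564.3, 370.9, 149.0]
ee_rot: [[-0.993, -0.024, -0.112], [0.113, -0.011, -0.994], [0.023, -1.0, 0.013]]
ft_force: [-0.0, 0.1, -1.1]
opening: 93.0
[567.8 381.2  55.6  10.   -5.8  89.5 928. ]
[ 567.3  381.3  216.1  152.2   84.1   86.8 9662. ]
(array([-0.003,  0.042, -0.041]), array([-0.015, -0.006,  0.027]), np.float64(-96.5)) 125.34713261265004
```

```bash
python3 -m creep '[{"offset":[-0.008,0,-0.042],"angular":[-0.015,-0.01,0.027],"gripper":0},{"offset":[0,0.13,0],"angular":[0,0,0],"gripper":0},{"offset":[0,0.15,0],"angular":[0,0,0],"gripper":0},{"offset":[0,0.06,0],"angular":[0,0,0],"gripper":0},{"offset":[0,0,0],"angular":[0,0,0],"gripper":0}]'
python3 -c "
from h import *
print(to((567.5,381.3),-96,33))"
```

```text
time_s: 28.0
ee_pos: [572.2, 384.0, 73.0]
ee_rot: [[-0.994, 0.014, -0.105], [0.105, 0.008, -0.994], [-0.013, -1.0, -0.009]]
ft_force: [0.9, 0.4, 0.6]
opening: 93.1
(array([0.02 , 0.159, 0.014]), array([ 0.012, -0.001, -0.017]), np.float64(-96.0))
```

```bash
python3 -m creep '[{"offset":[0.02,0.03,0.014],"angular":[0.012,0,-0.017],"gripper":0.3},{"offset":[0,0.06,0],"angular":[0,0,0],"gripper":0.4},{"offset":[0,0.055,0],"angular":[0,0,0],"gripper":0.4},{"offset":[0,0,0],"angular":[0,0,0],"gripper":0.4}]'
python3 -c "
from h import *
print(to((567.5,381.3),-96,33))"
```

```text
time_s: 28.5
ee_pos: [568.9, 382.1, 38.5]
ee_rot: [[-0.994, 0.004, -0.105], [0.105, 0.002, -0.994], [-0.004, -1.0, -0.003]]
ft_force: [0.8, 0.1, -0.3]
opening: 58.6
(array([0.005, 0.022, 0.004]), array([ 0.004, -0.001, -0.005]), np.float64(-96.1))
```

```bash
python3 -m creep '[{"offset":[0.005,0.02,0.004],"angular":[0.004,0,-0.005],"gripper":0.5},{"offset":[0,0,0],"angular":[0,0,0],"gripper":1},{"offset":[0,0,0],"angular":[0,0,0],"gripper":1},{"offset":[0,0,0],"angular":[0,0,0],"gripper":1},{"offset":[0,0,0],"angular":[0,0,0],"gripper":1},{"offset":[0,0,0],"angular":[0,0,0],"gripper":1},{"offset":[0,0,0],"angular":[0,0,0],"gripper":1},{"offset":[0,0,0],"angular":[0,0,0],"gripper":1},{"offset":[0,0,0],"angular":[0,0,0],"gripper":1}]' 45
```

```text
time_s: 29.62
ee_pos: [568.2, 381.6, 34.2]
ee_rot: [[-0.994, 0.001, -0.105], [0.105, 0.0, -0.994], [-0.001, -1.0, -0.0]]
ft_force: [0.1, -0.0, -1.2]
opening: 9.4
```

```bash
python3 -m creep '[{"offset":[0,-0.03,0],"angular":[0,0,0],"gripper":1},{"offset":[0,-0.05,0],"angular":[0,0,0],"gripper":1},{"offset":[0,-0.07,0],"angular":[0,0,0],"gripper":1},{"offset":[0,-0.1,0],"angular":[0,0,0],"gripper":1},{"offset":[0,-0.12,0],"angular":[0,0,0],"gripper":1},{"offset":[0,-0.15,0],"angular":[0,0,0],"gripper":1},{"offset":[0,-0.12,0],"angular":[0,0,0],"gripper":1},{"offset":[0,0,0],"angular":[0,0,0],"gripper":1}]'
python3 - <<'E'
from h import *
s=sense();p,d=capture("wrist");W=cloud(d,cam("wrist",s));cv2.imwrite('pics/w9.png',p)
T=(W-np.array(s["ee_pos"]))@np.array(s["ee_rot"]);Tm=T.copy();Tm[...,2]=-T[...,1]  # (x, z, height)
Q=np.dstack([T[...,0],T[...,2],-T[...,1]]);
for o in tote(Q,(0,0),-4.2)[1:]:print("held rim in tool x,z:",o)
p,d=capture("top");W=cloud(d,cam("top"))
for o in tote(W,(567.3,381.3),0):print("c",o)
print(to((473.5,133.8),-96,190))
E
```

```text
time_s: 30.62
ee_pos: [568.6, 382.0, 207.3]
ee_rot: [[-0.994, 0.005, -0.105], [0.105, 0.003, -0.994], [-0.005, -1.0, -0.003]]
ft_force: [0.9, -0.0, -1.5]
opening: 9.4
held rim in tool x,z: [-3.9000e+00  3.0000e-01  2.1700e+02  1.4300e+02  9.0300e+01  5.2700e+01
  2.3835e+04]
c [ 0.  0.  0.  0. 90. nan  0.]
c [566.6 375.9 205.3 131.3  84.3  56.8 120. ]
(array([0.267, 0.051, 1.023]), array([-0.   , -0.001, -0.   ]), np.float64(-96.1))h.py:43: RuntimeWarning: Mean of empty slice.
  o.append(np.round([x,y,max(w,hh),min(w,hh),(a+45)%180-45,W[m][:,2].mean(),len(q)],1))
  ret = ret.dtype.type(ret / rcount)
```

View pics/w9.png

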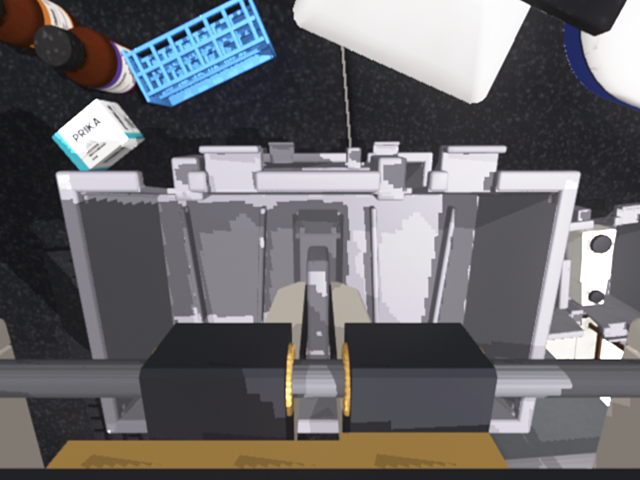

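```bash
python3 -m creep '[{"offset":[0.03,0,0.1],"angular":[0,0,0],"gripper":1},{"offset":[0.06,0,0.18],"angular":[0,0,0],"gripper":1},{"offset":[0.06,0,0.2],"angular":[0,0,0],"gripper":1},{"offset":[0.06,0,0.2],"angular":[0,0,0],"gripper":1},{"offset":[0.06,0,0.18],"angular":[0,0,0],"gripper":1},{"offset":[0.03,0,0.12],"angular":[0,0,0],"gripper":1},{"offset":[0,0,0],"angular":[0,-0.1,0],"gripper":1},{"offset":[0,0,0],"angular":[0,-0.2,0],"gripper":1},{"offset":[0,0,0],"angular":[0,-0.235,0],"gripper":1},{"offset":[0,0,0],"angular":[0,-0.235,0],"gripper":1}]'
python3 -m creep '[{"offset":[0,0,0],"angular":[0,-0.235,0],"gripper":1},{"offset":[0,0,0],"angular":[0,-0.235,0],"gripper":1},{"offset":[0,0,0],"angular":[0,-0.235,0],"gripper":1},{"offset":[0,0,0],"angular":[0,-0.235,0],"gripper":1},{"offset":[0,0,0],"angular":[0,-0.235,0],"gripper":1},{"offset":[0,0,0],"angular":[0,-0.235,0],"gripper":1},{"offset":[0,0,0],"angular":[0,-0.235,0],"gripper":1},{"offset":[0,0,0],"angular":[0,-0.235,0],"gripper":1},{"offset":[0,0,0],"angular":[0,-0.2,0],"gripper":1},{"offset":[0,0,0],"angular":[0,0,0],"gripper":1}]'
python3 -c "
from h import *
print(to((473.5,133.8),91.1,190),sense()['joints'])"
```

```text
time_s: 31.98
ee_pos: [450.3, 134.1, 179.7]
ee_rot: [[-0.871, -0.033, 0.491], [-0.491, -0.011, -0.871], [0.034, -0.999, -0.007]]
ft_force: [-0.1, 0.3, -2.3]
opening: 9.9
time_s: 33.22
ee_pos: [436.1, 131.4, 157.2]
ee_rot: [[0.567, -0.067, 0.821], [-0.823, -0.017, 0.568], [-0.024, -0.998, -0.065]]
ft_force: [-0.9, 0.4, -1.3]
opening: 10.0
(array([ 0.074, -0.141,  0.12 ]), array([ 0.061, -1.254, -0.069]), np.float64(34.7)) [ 10.53100407 -10.02695391 105.08506886  -0.23971667  88.91268861
 -24.08889983]
```

```bash
python3 -m creep '[{"offset":[0,-0.03,0],"angular":[0.061,-0.15,-0.069],"gripper":1},{"offset":[0,-0.03,0],"angular":[0,-0.22,0],"gripper":1},{"offset":[0,-0.03,0],"angular":[0,-0.22,0],"gripper":1},{"offset":[0,-0.03,0],"angular":[0,-0.22,0],"gripper":1},{"offset":[0,-0.03,0],"angular":[0,-0.22,0],"gripper":1},{"offset":[0,-0.03,0],"angular":[0,-0.18,0],"gripper":1},{"offset":[0,0,0],"angular":[0,0,0],"gripper":1}]'
python3 -c "
from h import *
print(to((473.5,133.8),91.1,190))"
```

```text
time_s: 34.1
ee_pos: [431.0, 131.7, 194.1]
ee_rot: [[1.0, -0.009, 0.016], [-0.016, -0.033, 0.999], [-0.008, -0.999, -0.033]]
ft_force: [0.3, -0.4, -2.4]
opening: 9.9
(array([0.17 , 0.015, 0.012]), array([ 0.042, -0.045, -0.011]), np.float64(89.1))
```

```bash
python3 -m creep '[{"offset":[0.1,0,0.008],"angular":[0.042,-0.045,-0.011],"gripper":1},{"offset":[0.065,0,0],"angular":[0,0,0],"gripper":1},{"offset":[0,0,0],"angular":[0,0,0],"gripper":1}]'
python3 - <<'E'
from h import *
print(to((472.8,133.6),91.1,80))
s=sense();p,d=capture("wrist");W=cloud(d,cam("wrist",s));cv2.imwrite('pics/w10.png',p)
T=(W-np.array(s["ee_pos"]))@np.array(s["ee_rot"]);Q=np.dstack([T[...,0],T[...,2],-T[...,1]])
m=(abs(Q[...,2]-53)<4)&(np.hypot(Q[...,0],Q[...,1])<140);q=Q[m];print(q.min(0),q.max(0))
E
```

```text
time_s: 34.48
ee_pos: [471.5, 133.4, 190.6]
ee_rot: [[1.0, -0.004, -0.003], [0.003, 0.0, 1.0], [-0.004, -1.0, 0.0]]
ft_force: [-1.6, -0.1, -2.2]
opening: 9.6
(array([0.007, 0.442, 0.001]), array([-0.   , -0.021, -0.005]), np.float64(90.2))
[ -73.31943971 -109.33188194   49.0001351 ] [ 69.27130714 108.05678545  56.9833607 ]
```

```bash
python3 -m creep '[{"offset":[0.004,0.1,0.001],"angular":[0,-0.021,-0.005],"gripper":1},{"offset":[0,0.14,0],"angular":[0,0,0],"gripper":1},{"offset":[0,0.1,0],"angular":[0,0,0],"gripper":1},{"offset":[0,0.06,0],"angular":[0,0,0],"gripper":1},{"offset":[0,0,0],"angular":[0,0,0],"gripper":1}]'
python3 -c "
from h import *
print(to((472.3,133.8),91.1,68))"
```

```text
time_s: 35.15
ee_pos: [468.5, 134.1, 86.8]
ee_rot: [[1.0, -0.002, -0.01], [0.01, -0.0, 1.0], [-0.002, -1.0, -0.0]]
ft_force: [-0.4, -0.1, -1.7]
opening: 9.9
(array([ 0.015,  0.075, -0.001]), array([ 0.   , -0.012, -0.003]), np.float64(90.6))
```

```bash
python3 -m creep '[{"offset":[0.015,0.03,-0.001],"angular":[0,-0.012,-0.003],"gripper":1},{"offset":[0.003,0.03,0],"angular":[0,0,0],"gripper":1},{"offset":[0,0,0],"angular":[0,0,0],"gripper":1}]'
python3 - <<'E'
from h import *
s=sense();print(to((472.3,133.8),91.1,57,s))
for n in("wrist",):
    p,d=capture(n);cv2.imwrite('pics/w11.png',p)
p,d=capture("scene");C=cam("scene");c=proj([[473,134,80]],C)[0].astype(int);print(c)
cv2.imwrite("pics/s11.png",cv2.resize(p[c[1]-70:c[1]+70,c[0]-90:c[0]+90],None,fx=4,fy=4,interpolation=2))
E
```

```text
time_s: 35.52
ee_pos: [475.1, 134.2, 73.3]
ee_rot: [[1.0, 0.004, -0.019], [0.019, 0.001, 1.0], [0.004, -1.0, 0.0]]
ft_force: [-0.1, -0.2, -2.0]
opening: 9.7
(array([-0.011,  0.065, -0.002]), array([-0.001, -0.   ,  0.005]), np.float64(91.1))
[279 233]
```

View pics/s11.png

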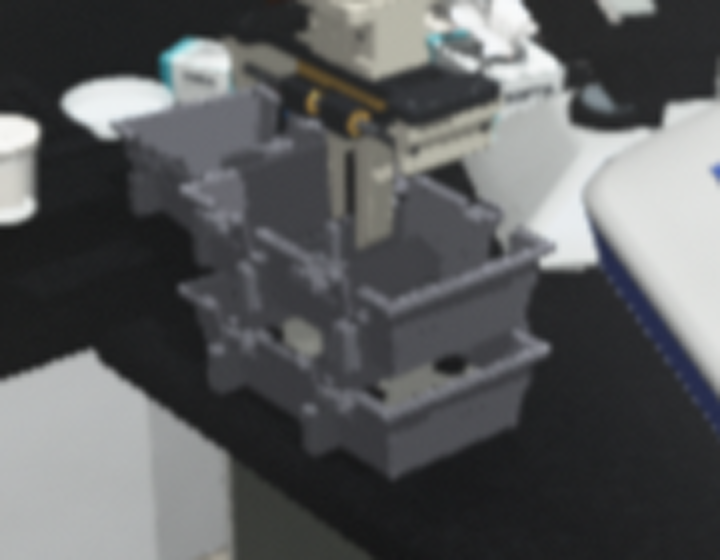

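```bash
python3 -m creep '[{"offset":[-0.011,0.008,-0.002],"angular":[0,0,0.005],"gripper":1},{"offset":[0,0,0],"angular":[0,0,0],"gripper":1}]'
python3 -c "
from h import *
print(to((472.3,133.8),91.1,57))"
```

```text
time_s: 35.88
ee_pos: [472.9, 133.7, 72.3]
ee_rot: [[1.0, 0.001, -0.019], [0.019, 0.001, 1.0], [0.001, -1.0, 0.001]]
ft_force: [-0.1, -0.6, -2.3]
opening: 10.0
(array([-0.002,  0.061,  0.   ]), array([-0.001, -0.   ,  0.002]), np.float64(91.1))
```

```bash
python3 -m creep '[{"offset":[-0.002,0.02,0],"angular":[0,0,0],"gripper":1},{"offset":[0,0.02,0],"angular":[0,0,0],"gripper":1},{"offset":[0,0.012,0],"angular":[0,0,0],"gripper":1},{"offset":[0,0,0],"angular":[0,0,0],"gripper":1}]'
```

```text
time_s: 36.38
ee_pos: [472.2, 133.7, 58.3]
ee_rot: [[1.0, 0.001, -0.019], [0.019, 0.001, 1.0], [0.001, -1.0, 0.001]]
ft_force: [-0.7, -0.6, -2.1]
opening: 9.8
```

```bash
python3 -c "
from h import *
print(to((472.3,133.8),91.1,56.5))"
```

```text
(array([0.   , 0.007, 0.   ]), array([-0.001, -0.   ,  0.001]), np.float64(91.1))
```

```bash
python3 -m creep '[{"offset":[0,0.008,0],"angular":[0,0,0],"gripper":1},{"offset":[0,0.004,0],"angular":[0,0,0],"gripper":1}]'
```

```text
time_s: 36.62
ee_pos: [472.5, 133.8, 56.0]
ee_rot: [[1.0, 0.001, -0.019], [0.019, 0.001, 1.0], [0.001, -1.0, 0.001]]
ft_force: [-6.5, -1.1, 10.6]
opening: 9.5
```

```bash
python3 -m creep '[{"offset":[0,0,0],"angular":[0,0,0],"gripper":0.6},{"offset":[0,0,0],"angular":[0,0,0],"gripper":0.6},{"offset":[0,0,0],"angular":[0,0,0],"gripper":0.6},{"offset":[0,0,0],"angular":[0,0,0],"gripper":0.6},{"offset":[0,-0.06,0],"angular":[0,0,0],"gripper":0.6},{"offset":[0,-0.12,0],"angular":[0,0,0],"gripper":0.6},{"offset":[0,-0.2,0],"angular":[0,0,0],"gripper":0},{"offset":[0,-0.2,0],"angular":[0,0,0],"gripper":0},{"offset":[0,0,0],"angular":[0,0,0],"gripper":0}]'
python3 - <<'E'
from h import *
s=sense();p,d=capture("wrist");W=cloud(d,cam("wrist",s));cv2.imwrite('pics/w12.png',p)
for o in tote(W,(473,134),52):print("B",o)
h=W[...,2];
for o in tote(W,(473,134),0)[1:]:print("A",o)
p,d=capture("top");C=cam("top");Wt=cloud(d,C)
print(packtop(Wt,p,(429,-173),27), s["ee_pos"],s["joints"]);print(to((428.8,-173),75,120))
E
```

```text
time_s: 37.75
ee_pos: [472.8, 133.8, 210.3]
ee_rot: [[1.0, 0.005, -0.019], [0.019, 0.001, 1.0], [0.005, -1.0, 0.001]]
ft_force: [0.9, -0.1, -0.9]
opening: 62.6
B [474.8 133.5  55.1   9.6   0.8 111.4 731. ]
B [ 475.3  133.3  216.3  152.3   91.2  108.9 7551. ]
A [  467.    125.4   213.6   150.8    83.3    55.8 15654. ]
[ 428.9 -173.7   87.4   34.1  -13.7   26.8] [472.84655691 133.7760062  210.34003649] [ 9.79003251e+00 -1.05500948e+01  9.99054106e+01  3.11800417e-02
  9.03369829e+01 -8.12961648e+01]
(array([-0.19 ,  0.342, -1.222]), array([-0.   ,  0.357, -0.002]), np.float64(91.1))
```

View pics/w12.png

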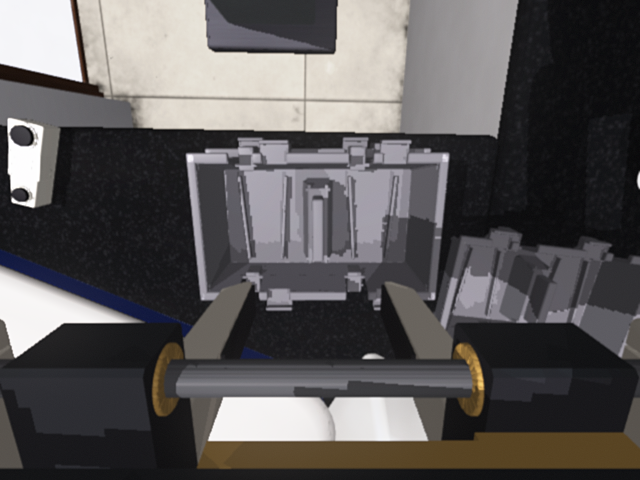

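```bash
python3 -m creep '[{"offset":[-0.035,0,-0.235],"angular":[0,0,0],"gripper":0},{"offset":[-0.035,0,-0.235],"angular":[0,0,0],"gripper":0},{"offset":[-0.035,0.05,-0.235],"angular":[0,0,0],"gripper":0},{"offset":[-0.035,0.1,-0.235],"angular":[0,0,0],"gripper":0},{"offset":[-0.035,0.1,-0.2],"angular":[0,0,0],"gripper":0},{"offset":[0,0,0],"angular":[0,0.18,0],"gripper":0},{"offset":[0,0,0],"angular":[0,0.17,0],"gripper":0},{"offset":[0,0,0],"angular":[0,0,0],"gripper":0}]'
python3 - <<'E'
from h import *
s=sense();p,d=capture("wrist");W=cloud(d,cam("wrist",s))
k=packtop(W,p,(429,-173),27);print(k)
print(to(k[:2],k[4]%180-90,40))
E
```

```text
time_s: 38.85
ee_pos: [422.3, -154.6, 129.6]
ee_rot: [[0.966, -0.021, 0.257], [-0.257, 0.008, 0.966], [-0.022, -1.0, 0.002]]
ft_force: [-0.6, -0.3, 0.5]
opening: 93.0
[ 431.1 -174.3   87.9   35.1  -12.1   26.9]
(array([ 0.062,  0.357, -0.068]), array([-0.003, -0.059, -0.028]), np.float64(75.2))
```

```bash
python3 -m creep '[{"offset":[0.06,0.05,-0.068],"angular":[-0.003,-0.059,-0.028],"gripper":0},{"offset":[0,0.15,0],"angular":[0,0,0],"gripper":0},{"offset":[0,0.15,0],"angular":[0,0,0],"gripper":0},{"offset":[0,0,0],"angular":[0,0,0],"gripper":0}]'
python3 -c "
from h import *
print(to((430.6,-174),77.5,-22))"
```

```text
time_s: 39.4
ee_pos: [432.5, -173.7, 39.1]
ee_rot: [[0.981, 0.0, 0.193], [-0.193, 0.0, 0.981], [0.0, -1.0, 0.0]]
ft_force: [-0.7, 0.7, 0.2]
opening: 92.7
(array([-0.007,  0.244, -0.003]), array([-0.  ,  0.03,  0.  ]), np.float64(78.8))
```

```bash
python3 -m creep '[{"offset":[-0.007,0.06,-0.003],"angular":[0,0.025,0],"gripper":0},{"offset":[0,0.1,0],"angular":[0,0,0],"gripper":0},{"offset":[0,0.075,0],"angular":[0,0,0],"gripper":0},{"offset":[0,0,0],"angular":[0,0,0],"gripper":0}]'
python3 -c "
from h import *
print(to((430.6,-174),77.7,-22))"
```

```text
time_s: 39.9
ee_pos: [433.9, -175.2, -17.4]
ee_rot: [[0.978, 0.006, 0.211], [-0.211, -0.003, 0.978], [0.007, -1.0, -0.002]]
ft_force: [-0.5, 0.2, 0.2]
opening: 92.6
(array([-0.014,  0.018,  0.002]), array([0.002, 0.003, 0.008]), np.float64(77.8))
```

```bash
python3 -m creep '[{"offset":[-0.013,0.016,0.002],"angular":[0,0,0.008],"gripper":0},{"offset":[0,0,0],"angular":[0,0,0],"gripper":1},{"offset":[0,0,0],"angular":[0,0,0],"gripper":1},{"offset":[0,0,0],"angular":[0,0,0],"gripper":1},{"offset":[0,0,0],"angular":[0,0,0],"gripper":1},{"offset":[0,0,0],"angular":[0,0,0],"gripper":1},{"offset":[0,0,0],"angular":[0,0,0],"gripper":1},{"offset":[0,0,0],"angular":[0,0,0],"gripper":1},{"offset":[0,0,0],"angular":[0,0,0],"gripper":1},{"offset":[0,0,0],"angular":[0,0,0],"gripper":1}]' 20
python3 -m creep '[{"offset":[0,-0.08,0],"angular":[0,0,0],"gripper":1},{"offset":[0,-0.2,0],"angular":[0,0,0],"gripper":1},{"offset":[0,-0.25,0],"angular":[0,0,0],"gripper":1},{"offset":[0,-0.25,0],"angular":[0,0,0],"gripper":1},{"offset":[0,-0.1,0],"angular":[0,0,0],"gripper":1},{"offset":[0,0,0],"angular":[0,0,0],"gripper":1}]'
python3 -c "
from h import *
print(held());print(to((476,80.5),91.2,190))"
```

```text
time_s: 41.15
ee_pos: [433.5, -175.4, -17.9]
ee_rot: [[0.978, 0.005, 0.21], [-0.21, -0.004, 0.978], [0.005, -1.0, -0.003]]
ft_force: [-0.3, -0.5, 0.6]
opening: 31.6
time_s: 41.9
ee_pos: [430.5, -173.4, 206.5]
ee_rot: [[0.978, 0.0, 0.21], [-0.21, -0.002, 0.978], [0.001, -1.0, -0.002]]
ft_force: [0.4, 0.7, -1.2]
opening: 31.4
(3446, 'top y', np.float64(-44.8), 'x', array([-46.5, -12.3]), 'z', array([-16.5,  -0.5,  17.2]))
(array([-0.033,  0.059,  1.031]), array([ 0.002, -0.297, -0.001]), np.float64(77.9))
```

```bash
python3 -m creep '[{"offset":[0,0,0.12],"angular":[0,0,0],"gripper":1},{"offset":[0,0,0.2],"angular":[0,0,0],"gripper":1},{"offset":[0,0,0.23],"angular":[0,0,0],"gripper":1},{"offset":[0,0,0.23],"angular":[0,0,0],"gripper":1},{"offset":[0,0,0.2],"angular":[0,0,0],"gripper":1},{"offset":[0,0,0],"angular":[0,-0.15,0],"gripper":1},{"offset":[0,0,0],"angular":[0,-0.15,0],"gripper":1},{"offset":[0,0,0],"angular":[0,0,0],"gripper":1}]'
python3 -c "
from h import *
print(held());print(to((478.9,80.5),91.2,190))"
```

```text
time_s: 42.95
ee_pos: [472.7, 75.0, 182.6]
ee_rot: [[0.999, -0.031, -0.028], [0.028, 0.001, 1.0], [-0.031, -1.0, 0.002]]
ft_force: [-0.6, -0.5, -0.3]
opening: 31.9
(3480, 'top y', np.float64(-44.8), 'x', array([-46.6, -12.3]), 'z', array([-16.8,  -0.3,  17. ]))
(array([ 0.025, -0.031,  0.022]), array([-0.002,  0.006, -0.04 ]), np.float64(91.5))
```

```bash
python3 -m creep '[{"offset":[0.025,0.05,0.022],"angular":[-0.002,0.006,-0.04],"gripper":1},{"offset":[0,0.15,0],"angular":[0,0,0],"gripper":1},{"offset":[0,0.12,0],"angular":[0,0,0],"gripper":1},{"offset":[0,0.05,0],"angular":[0,0,0],"gripper":1},{"offset":[0,0,0],"angular":[0,0,0],"gripper":1}]'
python3 -c "
from h import *
print(to((478.9,80.5),91.2,37.7))"
```

```text
time_s: 43.62
ee_pos: [476.5, 79.0, 84.1]
ee_rot: [[1.0, -0.003, -0.006], [0.006, -0.0, 1.0], [-0.003, -1.0, -0.0]]
ft_force: [-0.2, -0.1, -0.2]
opening: 31.5
(array([0.01 , 0.185, 0.006]), array([ 0.   , -0.02 , -0.004]), np.float64(90.3))
```

```bash
python3 -m creep '[{"offset":[0.01,0.04,0.006],"angular":[0,-0.018,-0.004],"gripper":1},{"offset":[0,0.05,0],"angular":[0,0,0],"gripper":1},{"offset":[0,0,0],"angular":[0,0,0],"gripper":1}]'
python3 -c "
from h import *
print(to((478.9,80.5),91.2,37.7))"
```

```text
time_s: 44.0
ee_pos: [481.0, 80.6, 62.3]
ee_rot: [[1.0, 0.004, -0.019], [0.019, -0.0, 1.0], [0.004, -1.0, -0.0]]
ft_force: [-0.1, -0.5, -1.2]
opening: 31.5
(array([-0.009,  0.099, -0.   ]), array([ 0.   , -0.002,  0.005]), np.float64(91.1))
```

```bash
python3 -m creep '[{"offset":[-0.008,0.03,0],"angular":[0,0,0.005],"gripper":1},{"offset":[0,0.04,0],"angular":[0,0,0],"gripper":1},{"offset":[0,0.02,0],"angular":[0,0,0],"gripper":1},{"offset":[0,0,0],"angular":[0,0,0],"gripper":1}]'
python3 -c "
from h import *
print(to((478.9,80.5),91.2,37.7))"
```

```text
time_s: 44.5
ee_pos: [479.3, 80.6, 38.8]
ee_rot: [[1.0, 0.001, -0.019], [0.019, -0.0, 1.0], [0.001, -1.0, -0.0]]
ft_force: [0.1, -0.2, -0.3]
opening: 31.9
(array([-0.002,  0.004, -0.   ]), array([ 0.   , -0.002,  0.001]), np.float64(91.1))
```

```bash
python3 -m creep '[{"offset":[0,0.005,0],"angular":[0,0,0],"gripper":1},{"offset":[0,0,0],"angular":[0,0,0],"gripper":0.57},{"offset":[0,0,0],"angular":[0,0,0],"gripper":0.57},{"offset":[0,0,0],"angular":[0,0,0],"gripper":0.57},{"offset":[0,-0.06,0],"angular":[0,0,0],"gripper":0.57},{"offset":[0,-0.1,0],"angular":[0,0,0],"gripper":0.57},{"offset":[0,-0.2,0],"angular":[0,0,0],"gripper":0.57},{"offset":[0,-0.25,0],"angular":[0,0,0],"gripper":0},{"offset":[0,0,0],"angular":[0,0,0],"gripper":0}]'
python3 - <<'E'
from h import *
s=sense();p,d=capture("wrist");W=cloud(d,cam("wrist",s));cv2.imwrite('pics/w13.png',p)
for o in tote(W,(475,134),52):print("B",o)
m=(p.min(2)>150);print(packtop(W,np.where(m[...,None],p,0),(476,80.5),82.5,50))
p,d=capture("top");Wt=cloud(d,cam("top"))
for o in tote(Wt,(567,381),0):print("C",o)
print(s["joints"],to((567,381),84,170))
q=packs(p,cam("top"),Wt)
for k in q: print(np.round(k[:5],1))
E
```

```text
time_s: 45.62
ee_pos: [479.8, 80.6, 200.1]
ee_rot: [[1.0, 0.005, -0.019], [0.019, 0.0, 1.0], [0.005, -1.0, 0.0]]
ft_force: [0.2, 0.7, -0.2]
opening: 55.8
B [475.  133.2  56.   10.5   1.3 111.4 811. ]
B [ 475.4  133.3  216.2  151.5   91.   108.8 8606. ]
[4.771e+02 8.050e+01 8.780e+01 3.450e+01 4.000e-01 8.240e+01]
C [565.9 380.   53.9  12.2  -5.7  59.6  46. ]
C [567.1 381.9 217.7 152.5  84.5  56.4 533. ]
[ 3.50237819e+00 -1.11058635e+01  1.01450193e+02 -4.36312262e-03
  8.93882529e+01 -8.76024395e+01] (array([0.384, 0.096, 1.195]), array([ 0.001,  0.158, -0.005]), np.float64(91.1))
[890.9 631.7  79.5  39.   95.2]
[ 620.3 -414.3   61.9   56.9  118.9]
[ 76.1 -76.9  64.8  58.  179.9]
```

```bash
python3 -m creep '[{"offset":[0.06,0,0.2],"angular":[0,0.08,0],"gripper":0},{"offset":[0.06,0,0.2],"angular":[0,0.08,0],"gripper":0},{"offset":[0.07,0,0.2],"angular":[0,0,0],"gripper":0},{"offset":[0.07,0,0.2],"angular":[0,0,0],"gripper":0},{"offset":[0.07,0.05,0.2],"angular":[0,0,0],"gripper":0},{"offset":[0.05,0.1,0.1],"angular":[0,0,0],"gripper":0},{"offset":[0,0,0],"angular":[0,0,0],"gripper":0}]'
python3 - <<'E'
from h import *
s=sense();p,d=capture("wrist");W=cloud(d,cam("wrist",s))
for o in tote(W,(567,381),0):print(o)
print(to((567,381),84.1,100),s["joints"][5])
E
```

```text
time_s: 46.6
ee_pos: [588.0, 351.0, 140.1]
ee_rot: [[0.993, -0.022, 0.113], [-0.114, -0.009, 0.993], [-0.021, -1.0, -0.011]]
ft_force: [0.2, -0.2, -0.5]
opening: 92.8
[567.3 380.9  54.8  10.2  -5.9  59.4 887. ]
[ 567.8  380.8  216.   151.9   84.2   56.8 9940. ]
(array([-0.096,  0.169,  0.113]), array([ 0.013, -0.014, -0.024]), np.float64(83.5)) -57.00829346350166
```

```bash
python3 -m creep '[{"offset":[-0.095,0,0.113],"angular":[0.013,-0.014,-0.024],"gripper":0},{"offset":[0,0.16,0],"angular":[0,0,0],"gripper":0.3},{"offset":[0,0.16,0],"angular":[0,0,0],"gripper":0.4},{"offset":[0,0.06,0],"angular":[0,0,0],"gripper":0.4},{"offset":[0,0,0],"angular":[0,0,0],"gripper":0.4}]'
python3 -c "
from h import *
print(to((567.6,381),84.1,4.2))"
```

```text
time_s: 47.28
ee_pos: [569.0, 378.3, 50.4]
ee_rot: [[0.994, 0.005, 0.106], [-0.106, 0.002, 0.994], [0.005, -1.0, 0.002]]
ft_force: [-0.5, -0.3, 0.0]
opening: 58.4
(array([-0.008,  0.185,  0.01 ]), array([-0.003, -0.005,  0.006]), np.float64(83.9))
```

```bash
python3 -m creep '[{"offset":[-0.008,0.05,0.01],"angular":[-0.003,-0.005,0.006],"gripper":0.4},{"offset":[0,0.07,0],"angular":[0,0,0],"gripper":0.4},{"offset":[0,0.05,0],"angular":[0,0,0],"gripper":0.4},{"offset":[0,0,0],"angular":[0,0,0],"gripper":0.4}]'
python3 -c "
from h import *
print(to((567.6,381),84.1,4.2))"
```

```text
time_s: 47.78
ee_pos: [569.7, 381.8, 9.2]
ee_rot: [[0.995, 0.004, 0.103], [-0.103, 0.002, 0.995], [0.004, -1.0, 0.003]]
ft_force: [-0.2, 0.5, 0.2]
opening: 55.7
(array([-0.008,  0.02 , -0.004]), array([-0.003, -0.   ,  0.005]), np.float64(84.1))
```

```bash
python3 -m creep '[{"offset":[-0.008,0.018,-0.003],"angular":[-0.003,0,0.005],"gripper":0.5},{"offset":[0,0,0],"angular":[0,0,0],"gripper":1},{"offset":[0,0,0],"angular":[0,0,0],"gripper":1},{"offset":[0,0,0],"angular":[0,0,0],"gripper":1},{"offset":[0,0,0],"angular":[0,0,0],"gripper":1},{"offset":[0,0,0],"angular":[0,0,0],"gripper":1},{"offset":[0,0,0],"angular":[0,0,0],"gripper":1},{"offset":[0,0,0],"angular":[0,0,0],"gripper":1},{"offset":[0,0,0],"angular":[0,0,0],"gripper":1}]' 45
python3 -m creep '[{"offset":[0,-0.05,0],"angular":[0,0,0],"gripper":1},{"offset":[0,-0.1,0],"angular":[0,0,0],"gripper":1},{"offset":[0,-0.18,0],"angular":[0,0,0],"gripper":1},{"offset":[0,-0.2,0],"angular":[0,0,0],"gripper":1},{"offset":[0,-0.2,0],"angular":[0,0,0],"gripper":1},{"offset":[0,-0.2,0],"angular":[0,0,0],"gripper":1},{"offset":[0,-0.1,0],"angular":[0,0,0],"gripper":1},{"offset":[0,0,0],"angular":[0,0,0],"gripper":1}]'
python3 -c "
from h import *
print(to((475.2,133.2),91.1,230))"
```

```text
time_s: 48.9
ee_pos: [568.5, 381.8, 6.0]
ee_rot: [[0.995, 0.002, 0.103], [-0.103, 0.001, 0.995], [0.002, -1.0, 0.001]]
ft_force: [-0.2, 0.6, -1.5]
opening: 9.5
time_s: 49.9
ee_pos: [566.0, 380.5, 273.6]
ee_rot: [[0.995, -0.001, 0.103], [-0.103, -0.0, 0.995], [-0.001, -1.0, -0.001]]
ft_force: [0.6, -0.2, -2.6]
opening: 9.5
(array([-0.259,  0.176, -1.021]), array([ 0.001, -0.156, -0.001]), np.float64(84.1))
```

```bash
python3 -m creep '[{"offset":[-0.02,0,-0.1],"angular":[0,0,0],"gripper":1},{"offset":[-0.04,0,-0.18],"angular":[0,0,0],"gripper":1},{"offset":[-0.05,0,-0.2],"angular":[0,0,0],"gripper":1},{"offset":[-0.05,0,-0.2],"angular":[0,0,0],"gripper":1},{"offset":[-0.04,0,-0.17],"angular":[0,-0.05,0],"gripper":1},{"offset":[-0.02,0,-0.1],"angular":[0,-0.08,0],"gripper":1},{"offset":[0,0,0],"angular":[0,0,0],"gripper":1}]'
python3 -c "
from h import *
print(to((476.1,133.7),91.1,150))"
```

```text
time_s: 50.78
ee_pos: [479.9, 141.7, 260.9]
ee_rot: [[1.0, -0.016, -0.003], [0.003, -0.006, 1.0], [-0.016, -1.0, -0.006]]
ft_force: [0.4, -0.3, -2.9]
opening: 9.6
(array([-0.008,  0.444, -0.029]), array([ 0.007, -0.021, -0.021]), np.float64(90.2))
```

```bash
python3 -m creep '[{"offset":[-0.008,0.08,-0.029],"angular":[0.007,-0.021,-0.021],"gripper":1},{"offset":[0,0.14,0],"angular":[0,0,0],"gripper":1},{"offset":[0,0.14,0],"angular":[0,0,0],"gripper":1},{"offset":[0,0.06,0],"angular":[0,0,0],"gripper":1},{"offset":[0,0,0],"angular":[0,0,0],"gripper":1}]'
python3 -c "
from h import *
print(to((476.1,133.7),91.1,124))"
```

```text
time_s: 51.4
ee_pos: [475.4, 136.6, 148.8]
ee_rot: [[1.0, -0.005, -0.017], [0.017, 0.001, 1.0], [-0.005, -1.0, 0.001]]
ft_force: [0.3, 0.0, -2.9]
opening: 9.4
(array([ 0.003,  0.099, -0.012]), array([-0.001, -0.003, -0.006]), np.float64(91.0))
```

```bash
python3 -m creep '[{"offset":[0.003,0.04,-0.012],"angular":[0,0,-0.006],"gripper":1},{"offset":[0,0.05,0],"angular":[0,0,0],"gripper":1},{"offset":[0,0,0],"angular":[0,0,0],"gripper":1}]'
python3 -c "
from h import *
s=sense();print(to((476.1,133.7),91.1,110,s))
p,d=capture('wrist');W=cloud(d,cam('wrist',s))
z0=s['ee_pos'][2]-6
for o in tote(W,(475,133),z0):print(o)
p,d=capture('scene');c=proj([[473,134,120]],cam('scene'))[0].astype(int)
cv2.imwrite('pics/s14.png',cv2.resize(p[c[1]-75:c[1]+75,c[0]-90:c[0]+90],None,fx=4,fy=4,interpolation=2))
"
```

```text
time_s: 51.78
ee_pos: [478.1, 134.1, 127.5]
ee_rot: [[1.0, 0.004, -0.017], [0.017, 0.002, 1.0], [0.004, -1.0, 0.001]]
ft_force: [-0.4, -0.9, -2.6]
opening: 9.7
(array([-0.008,  0.07 , -0.002]), array([-0.002, -0.003,  0.005]), np.float64(91.0))
[ 475.   135.7   52.1   35.3   25.8  181.1 2957. ]
[  472.2   133.5   217.    142.3    91.    178.4 23912. ]
```

View pics/s14.png

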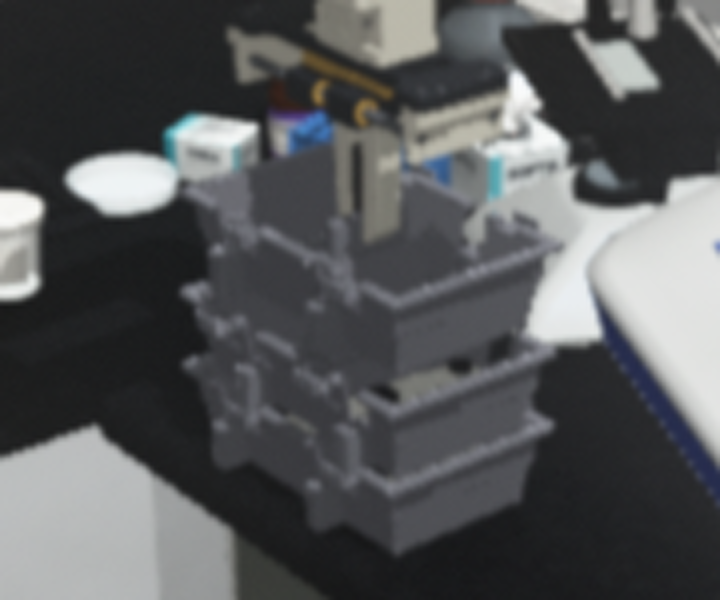

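```bash
python3 -m creep '[{"offset":[-0.008,0.01,-0.002],"angular":[-0.002,-0.003,0.005],"gripper":1},{"offset":[0,0.02,0],"angular":[0,0,0],"gripper":1},{"offset":[0,0,0],"angular":[0,0,0],"gripper":1}]'
python3 -c "
from h import *
print(to((476.1,133.8),91.1,110))"
```

```text
time_s: 52.25
ee_pos: [477.5, 133.8, 121.7]
ee_rot: [[1.0, 0.003, -0.02], [0.02, 0.0, 1.0], [0.003, -1.0, 0.0]]
ft_force: [-0.3, 0.1, -2.8]
opening: 9.9
(array([-0.006,  0.047,  0.   ]), array([-0.   ,  0.   ,  0.004]), np.float64(91.1))
```

```bash
python3 -m creep '[{"offset":[-0.006,0.01,0],"angular":[0,0,0.004],"gripper":1},{"offset":[0,0.015,0],"angular":[0,0,0],"gripper":1},{"offset":[0,0.012,0],"angular":[0,0,0],"gripper":1},{"offset":[0,0,0],"angular":[0,0,0],"gripper":1}]'
```

```text
time_s: 52.75
ee_pos: [475.8, 133.8, 111.8]
ee_rot: [[1.0, -0.0, -0.02], [0.02, 0.0, 1.0], [-0.0, -1.0, 0.0]]
ft_force: [-0.4, -0.1, -2.9]
opening: 9.6
```

```bash
python3 -m creep '[{"offset":[0,0.006,0],"angular":[0,0,0],"gripper":1},{"offset":[0,0.004,0],"angular":[0,0,0],"gripper":1}]'
```

```text
time_s: 53.0
ee_pos: [475.9, 133.8, 109.8]
ee_rot: [[1.0, 0.0, -0.02], [0.02, 0.0, 1.0], [0.0, -1.0, 0.0]]
ft_force: [-5.6, -1.2, 8.1]
opening: 9.8
```

Seated with contact; release and withdraw.

```bash
python3 -m creep '[{"offset":[0,0,0],"angular":[0,0,0],"gripper":0.6},{"offset":[0,0,0],"angular":[0,0,0],"gripper":0.6},{"offset":[0,0,0],"angular":[0,0,0],"gripper":0.6},{"offset":[0,0,0],"angular":[0,0,0],"gripper":0.6},{"offset":[0,-0.06,0],"angular":[0,0,0],"gripper":0.6},{"offset":[0,-0.12,0],"angular":[0,0,0],"gripper":0.6},{"offset":[0,-0.2,0],"angular":[0,0,0],"gripper":0},{"offset":[0,-0.2,0],"angular":[0,0,0],"gripper":0},{"offset":[0,0,0],"angular":[0,0,0],"gripper":0}]'
python3 - <<'E'
from h import *
s=sense();p,d=capture("wrist");W=cloud(d,cam("wrist",s))
for o in tote(W,(475,133),104):print("C",o)
p,d=capture("scene");cv2.imwrite("pics/s15.png",p);Ws=cloud(d,cam("scene"))
for z in(58,110,162):
    m=(abs(Ws[...,2]-z)<2)&(np.hypot(Ws[...,0]-475,Ws[...,1]-133)<140);q=Ws[m];print(z,len(q),q.min(0),q.max(0))
E
```

```text
time_s: 54.12
ee_pos: [476.5, 133.9, 264.4]
ee_rot: [[1.0, 0.005, -0.02], [0.02, 0.001, 1.0], [0.005, -1.0, 0.001]]
ft_force: [1.2, 0.4, -0.7]
opening: 62.7
C [475.2 133.4  56.1   9.6   0.9 163.4 722. ]
C [ 475.6  133.4  216.3  151.6   91.1  160.9 7593. ]
58 310 [391.74982056  23.79760589  56.00152697] [550.42150262 242.20310434  59.97619474]
110 367 [392.65935402  22.40439937 108.00448647] [543.04836478 243.06690385 111.99746416]
162 443 [394.45272573  21.96665907 160.03872656] [551.84726999 244.69477368 163.99980063]
```

View pics/s15.png

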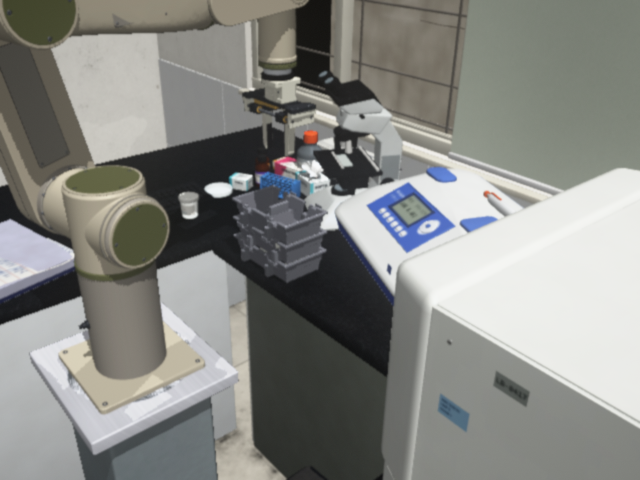

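```bash
python3 -c "
from cell import *
print(close_job())"
```

```text
the job is handed in; nothing more can be done
None
```

The job is done and handed in at about 54 s on the robot's clock. I found only three packs on the bench. Two went into the bays of tote_a. tote_b was turned half round and stacked on it, the third pack went into tote_b, and tote_c was stacked on top.

**Last checks:**
- **Packs:** all three lie flat, with tops at 30.2, 30.3 and 82.4 mm against 30.5 and 82.5 mm expected. They are within about 1 mm of where they should lie in the bays.
- **Totes:** grip tops at about 59, 111 and 163 mm, so tote_b and tote_c stand 52 and 104 mm above tote_a, which fits being in the seats. All rims are aligned to about 1°.
- **Other things on the bench:** they look undisturbed, and the gripper was clear of the pile at hand-in.

**What disagreed or failed:**
- **Finger length:** the real fingertips sit about 38 mm behind the reported TCP. The first grasp therefore closed on air above the pack without moving it. I measured the offset in the wrist camera depth and corrected for it.
- **Tote position:** tote_b read about 2 mm further out in x than tote_a, within the 3 mm seat play. There was a brief contact force of 8 to 11 N when seating each tote.

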